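# Puff the tilted grease nipple clean, then snap the grease coupler on and hold it home

### The arm

A 7-joint arm with a two-finger parallel gripper is mounted at the origin on a cart in front of the work surface, level with it; the furniture and walls round the work are solid. World frame = base frame: x ahead of the robot, y to its left, z up, the work surface at z = 0. Lengths are in mm, angles in rad, forces in N, time in s.
With the tool pointing down it reaches from about 425 to 950 mm from the base axis. Payload 4.7 kg.
Tool frame: the origin (TCP) lies where the fingers leave the gripper's body, on its centre line; the fingertips stand 73 mm ahead of it and the grasp point (between the pads) lies 54 mm ahead of it; z points along the fingers, y is the direction in which the jaws open and shut (so a half turn about z gives the same grasp; the last joint's range is limited). The gripper opens to 85 mm and grips with 20 to 120 N. Pads are 22 mm wide; open, the fingers measure 114 mm over their backs; the gripper's body (76 mm by 85 mm) begins 54 mm behind the grasp point. The pads swing forward as they close: fully open they stand 13 mm farther back than shut.
Start: joints at [1.171, 0.469, -0.049, 1.532, 0.024, 1.141, -0.082], TCP at [244.636, -629.122, 303.935] pointing down, gripper open.
Joint ranges: [-2.59, 2.59], [-0.33, 1.99], [-1.39, 1.29], [0.1, 2.45], [-1.04, 4.18], [0.21, 1.99], [-2.66, 2.66]. Speed limits (rad/s): [2.57, 2.57, 3.14, 3.14, 3.14, 3.14, 3.14].

### API

Orientations are given as a unit quaternion [x, y, z, w].
In Python, from cell import env gives the robot as it stands. The module is installed in compiled form; this text tells all that it offers.
- The arm moves only by the tool servo_tool, never from a script. Its argument "motion" is a list of rows, each an object with "fingers": the opening, from 0 (shut) to 1 (fully open); "dp": the shift along the tool's x, y, z as a fraction of full scale, a list of three; "twist": the turn about the tool's z as a fraction of full scale. In form: [{"fingers": fingers, "dp": [x, y, z], "twist": twist}, ...]. A call has exactly 8 rows; each row is the pose to reach, as a shift and turn from the pose commanded when the call began, along the tool's axes at that moment, turning the shorter way round; what a row does not reach only later rows make up. Full scale, the value 1, is 0.4 m for a shift and 360 degrees for a turn. A row lasts 1/12 s, in which the tool goes at most 41.7 mm and 7.16 degrees, less where a joint would pass 70% of its speed; a pose out of reach is approached as far as the arm can. A call with a number of a shift or a turn outside -1 to 1 is refused whole. A call with a gripper value outside its range is refused whole. The fingers move at their own pace and stop on an object; "squeeze" is the grip in N (left out, the last holds). Time passes only in rows, so rows that repeat a pose let the fingers close, or fill a call up. It gives the time, the measured TCP pose, the force and the opening at its end, in the units of the state.
- env.get_state(): the state, without advancing time (a new reading comes with each control period).
- env.snapshot(name): name is "side" or "top" or "wrist"; returns a dict with "frame" (420x560x3 uint8, red, green, blue), "depth" (420x560 float32, mm along the optical axis (not along the pixel's ray), 0 where there is no reading), "vertical_fov" (degrees; the focal length in pixels is half the picture's height over the tangent of half this angle, whatever the lens; pixels are square), "cx", "cy" (the principal point, pixels), "cam_to_world" (4x4, takes a point from camera to world coordinates); the wrist camera has in their place "T_tool_cam" (4x4, takes a point from camera to tool coordinates, whose origin is the TCP and whose axes are the flange's). Camera axes: x right, y down, z forward; pixel columns grow to the right and rows downward; lengths in mm; the calibration is good to about 2 mm. A picture is of the moment at which its call begins: read the wrist's pose just before it.
- env.job_done(): hands the job in, once; it reports no verdict.
The state is a dict: "t": time; "qpos": joint angles; "qvel": joint speeds; "effort": joint torques, N m; "tcp_pos": TCP position; "orientation": TCP orientation; "wrist_force": force on the tool from outside, world axes, zero at the start; "wrist_torque": the same for the moment, N m; "gripper_width": opening from 0.0 (shut) to 1.0 (fully open).
Only numpy, scipy, OpenCV 4.12 (cv2) and the standard library are available. Lean on these libraries where they do the work, as an engineer would, in place of code of your own. Each camera call takes 0.05 s, during which the arm holds its last target.

### The job

On the little service stand, first press the cleaner canister's nozzle cap all the way down and let it come back up, so that the nipple is puffed clean. Then lift the grease coupler out of its parking cup and press it squarely onto the tilted grease nipple until it snaps over the nipple and is fully home; finish while still gripping the coupler and holding it fully home against the spring. Leave the other things on the table where they are.

Things in the scene. Friction and masses are not known exactly. Their poses are not given: they have to be found in the camera images.
- stand: Service stand, fixed to the table: dark steel plate 96 x 190 x 8 mm, origin at the centre of its underside. On its +y half stands the clamped white canister (46 mm across), on its -y half an grey painted block with the steel grease nipple, 103 mm between them. Its parts are strong and do not give.
- cap_top (a point): Centre of the top of the grey nozzle cap (25 mm across) on the white canister of the stand, about 108 mm above the table. The cap stands 17.5 mm above the canister's neck, which is 33 mm across. Press it straight down.
- cap (a joint): How far the nozzle cap is pressed, m: 0 up, 0.006 fully down; a spring of 2 N at the top rising to about 6 N fully down brings it back up.
- nipple_tip (a point): Tip of the steel grease nipple. The z axis runs out along the nipple, which leans 0.4 rad from vertical, away from the canister. Greased round stem 14 mm across, end rounded, standing 36 mm out of its boss. Two sprung balls stand 2.5 mm out of its sides (+x, -x of this frame) 17 mm below the tip. Round it a sprung steel sleeve, 31 mm across, its top 19 mm below the tip.
- sleeve (a joint): How far the coupler's mouth has pushed the sleeve down the stem, m: 0 free, 0.009 hard against the boss: coupler fully home, mouth 28 mm below the nipple's tip. Spring 2 N at 0, about 8 N at the end. The balls snap behind the coupler's lip at about 0.005; the whole way down takes some 5 to 10 N. If let go, the spring pushes the snapped coupler back to about 0.004.
- coupler_grip (a point): Centre of the coupler's black ribbed grip, a round rod 26 mm across, 54 mm long; z axis along the coupler, away from its mouth; turning about it makes no difference. Coupler 0.2 kg, 98 mm long: mouth 67 mm below this point, steel shell 33 mm across, collar 37 mm across with its top 27 mm below this point, then the grip and a 4 mm metal plug. Stands upright, mouth down, in the cup.
- coupler_mouth (a point): Centre of the coupler's open mouth at its lower end (67 mm below the grip's centre). The hole has a lip 17 mm across and 4 mm thick, then widens to 21 mm, 30 mm deep in all.
- cup: Parking cup of aluminium, fixed to the table, 16 mm high, 46 mm across at its rim on a foot 64 mm across; the coupler stands on its inner floor, 4 mm above the table, and lifts straight out. The origin is the centre of its underside.
- tape_black: Roll of black tape, 66 mm across, 19 mm high, loose; to be left alone. Origin at the centre of its underside, as for the next ones.
- weight_200: Brass weight with a knob, 28 mm across, 46 mm high, loose; to be left alone.
- spanner: Flat open spanner, 154 mm long, loose; to be left alone.
- nippers: Side cutters, 144 mm long, lying, loose; to be left alone.
- tin_paste: Round tin, 59 mm across, 30 mm high, loose; to be left alone.
- driver_red: Screwdriver, 190 mm long, lying, loose; to be left alone.
There are look-alikes about, which are no part of the job. Leave any turquoise or yellow look-alike of the part that bears coupler_grip alone.

How it is judged (in metres and radians):
On the way, in this order (a step that is already met when the one before it is completed fails the run):
1. the nozzle cap is pressed down fully (at least 4.5 of its 6 mm) (value of joint cap above 0.0045 m), for 0.1 s.
2. the cap is up again and the coupler is lifted out of its cup (value of joint cap below 0.0015 m and height (world z) of coupler_mouth above 0.03 m and distance between coupler_mouth and nipple_tip above 0.04 m and contact force between the fingers and coupler above 1 N), for 0.2 s.
3. the coupler has snapped over the nipple, squarely (value of joint sleeve above 0.006 m and distance between coupler_mouth and nipple_tip below 0.033 m and z of coupler_mouth in the frame of nipple_tip below -0.024 m and angle between the z axis of coupler_mouth and the z axis of nipple_tip, either way round below 0.14 rad), for 0.1 s.
At the end, for the whole second after the job is handed in: The coupler sits on the nipple, on its axis within 4 mm and square within 8 degrees, and is held by the gripper so far home that the sleeve stays pressed at least 7 of its 9 mm; the nozzle cap is up again (value of joint sleeve above 0.007 m and z of coupler_mouth in the frame of nipple_tip below -0.0255 m and x of coupler_mouth in the frame of nipple_tip between -0.004 and 0.004 m and y of coupler_mouth in the frame of nipple_tip between -0.004 and 0.004 m and angle between the z axis of coupler_mouth and the z axis of nipple_tip, either way round below 0.14 rad and contact force between the fingers and coupler above 1 N and value of joint cap below 0.0015 m); the arm keeps its last pose, push and grip.
It fails at once if another thing on the table is moved by more than 3 cm (distance of any of tape_black, weight_200, spanner, nippers, tin_paste, driver_red from where it was at the start of the episode above 0.03 m).
It also fails if it takes over 64 s, if anything falls off the work surface, if the arm or the gripper's body presses on something with over 40 N, if the wrist force passes 120 N, or if a joint passes its speed limit or range.

## Working session

There is one attempt and no reset: what is moved stays moved. The work goes in short steps, Python scripts to look and compute and a tool call to move; the robot and the scene stay as the last step left them, time stands still between calls to the robot, and variables do not carry over. Pictures are saved under pics/ and viewed, and the job is handed in when it is done.

Besides the shell and the picture viewer there is one more tool, called as name(argument=value, ...), one argument or row to a line, values as JSON. servo_tool: Moves the arm, as the interface text tells. Its arguments: {"type":"object","properties":{"motion":{"type":"array"},"squeeze":{"type":"number"}},"required":["motion"]}

```bash
ls -la; mkdir -p pics; cat > h.py <<'E'
import numpy as np, cv2
from cell import env
from scipy.spatial.transform import Rotation as R
def snap(n,tag):
    st=env.get_state(); s=env.snapshot(n)
    cv2.imwrite(f'pics/{tag}.png',s['frame'][:,:,::-1])
    d={k:v for k,v in s.items()}
    d['tcp']=st['tcp_pos'];d['q']=st['orientation']
    np.save(f'{tag}.npy',d,allow_pickle=True)
    return d
def load(tag): return np.load(f'{tag}.npy',allow_pickle=True).item()
def c2w(d):
    if 'cam_to_world' in d: return np.array(d['cam_to_world'])
    T=np.eye(4);T[:3,:3]=R.from_quat(d['q']).as_matrix();T[:3,3]=d['tcp']
    return T@np.array(d['T_tool_cam'])
def foc(d): return 210/np.tan(np.radians(d['vertical_fov'])/2)
def ray(d,u,v):
    M=c2w(d);f=foc(d);r=np.array([(u-d['cx'])/f,(v-d['cy'])/f,1.]);return M[:3,3],M[:3,:3]@r
def onz(d,u,v,z):
    o,r=ray(d,u,v);return o+r*(z-o[2])/r[2]
def pt(d,u,v,w=1):
    Z=d['depth'][int(v)-w:int(v)+w+1,int(u)-w:int(u)+w+1];Z=Z[Z>0]
    o,r=ray(d,u,v);return o+r*np.median(Z)
def cloud(d):
    M=c2w(d);f=foc(d);v,u=np.mgrid[0:420,0:560];Z=d['depth']
    P=np.stack([(u-d['cx'])/f*Z,(v-d['cy'])/f*Z,Z],-1)@M[:3,:3].T+M[:3,3]
    P[Z<=0]=np.nan;return P
def proj(d,p):
    M=np.linalg.inv(c2w(d));q=M[:3,:3]@np.array(p)+M[:3,3];f=foc(d);return q[0]/q[2]*f+d['cx'],q[1]/q[2]*f+d['cy']
E
python3 - <<'E'
from h import *
np.set_printoptions(precision=3,suppress=True)
s=env.get_state();print(s)
print(R.from_quat(s['orientation']).as_matrix())
for n in('side','top','wrist'):
    d=snap(n,n+'0');print(n,d['vertical_fov'],d['cx'],d['cy'],c2w(d))
print(d['T_tool_cam'])
E
```

```text
total 12
drwxr-xr-x  3 agent agent 4096 Dec  6 18:51 .
drwxr-xr-x 23 root  root  4096 Dec  6 18:51 ..
drwxr-xr-x  2 agent agent 4096 Dec  6 18:51 pics
{'t': 0.0, 'qpos': array([ 1.171,  0.469, -0.049,  1.534,  0.024,  1.141, -0.082]), 'qvel': array([-0.001,  0.   , -0.   , -0.002,  0.   , -0.001,  0.   ]), 'effort': array([  0.001, -51.031,  -0.047, -23.771,   0.011,   0.008,   0.   ]), 'tcp_pos': array([ 244.451, -628.721,  302.845]), 'orientation': array([ 0.983,  0.184, -0.   , -0.001]), 'wrist_force': array([ 0.719, -0.11 , -0.621]), 'wrist_torque': array([ 0.006, -0.019,  0.014]), 'gripper_width': 1.0009222593465918}
[[ 0.932  0.362 -0.001]
 [ 0.362 -0.932  0.002]
 [-0.    -0.002 -1.   ]]
side 56.15726826747211 283.515686903139 217.38281066047307 [[  -0.998    0.046   -0.044  566.634]
 [   0.063    0.574   -0.816 1143.404]
 [  -0.012   -0.818   -0.576  838.109]
 [   0.       0.       0.       1.   ]]
top 46.26068587695334 278.2025426810938 211.98587274926328 [[   0.028   -0.992    0.123  318.164]
 [  -0.999   -0.03    -0.014  101.517]
 [   0.018   -0.122   -0.992 1619.688]
 [   0.       0.       0.       1.   ]]
wrist 68.02770037703088 277.5628554870461 208.51420927251144 [[   0.362   -0.885   -0.293  319.106]
 [  -0.932   -0.345   -0.112 -599.973]
 [  -0.002    0.314   -0.949  372.976]
 [   0.       0.       0.       1.   ]]
[[ -0.     -0.949  -0.314  80.   ]
 [  1.     -0.     -0.001   0.111]
 [  0.001  -0.314   0.949 -70.02 ]
 [  0.      0.      0.      1.   ]]
```

View pics/top0.png

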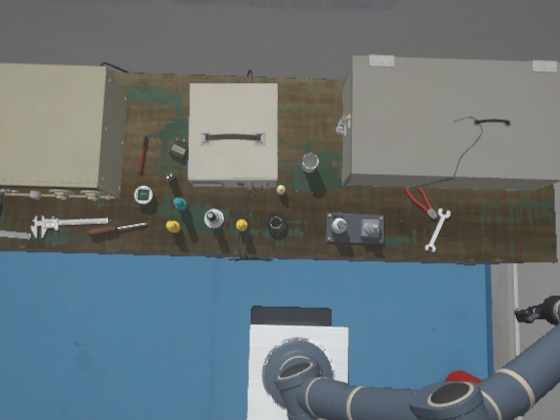

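View pics/side0.png

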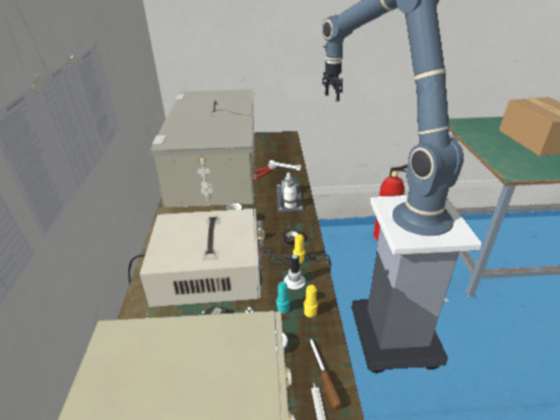

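View pics/wrist0.png

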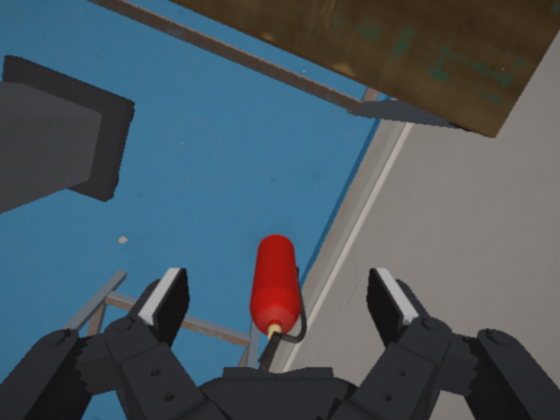

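```bash
python3 - <<'E'
import cv2
a=cv2.imread('pics/top0.png')[150:260,100:460];cv2.imwrite('pics/topc.png',cv2.resize(a,None,fx=2.2,fy=2.2,interpolation=3))
a=cv2.imread('pics/side0.png')[140:340,200:350];cv2.imwrite('pics/sidec.png',cv2.resize(a,None,fx=3,fy=3,interpolation=3))
from h import *
np.set_printoptions(precision=1,suppress=True)
d=load('top0')
for n,u,v in (('coupler',212,215),('cap',338,224),('nip',370,226),('ye',173,227),('ye2',242,225),('tu',180,203),('weight?',281,189),('tape',277,222),('tin',311,161),('platecorner',384,214)):
  print(n,pt(d,u,v),onz(d,u,v,0))
print(proj(d,(500,-300,0)))
E
```

```text
coupler [490.6 285.4  99.4] [501.9 297.4   0. ]
cap [ 473.2 -105.8  108.6] [ 484.3 -120.8    0. ]
nip [ 473.9 -213.2   69.4] [ 480.8 -227.3    0. ]
ye [451.  407.2  83.5] [458.3 423.8   0. ]
ye2 [462.5 191.4  96.1] [471.6 197.1   0. ]
tu [526.2 387.8  91.9] [538.7 405.    0. ]
weight? [588.6  72.3  43.6] [596.1  71.5   0. ]
tape [484.8  81.7   2.2] [485.   81.7   0. ]
tin [694.4 -26.8   1.3] [694.7 -26.9   0. ]
platecorner [ 522.2 -273.6    1. ] [ 522.4 -273.8    0. ]
(np.float64(391.82895617405075), np.float64(220.90611062048168))
```

View pics/topc.png

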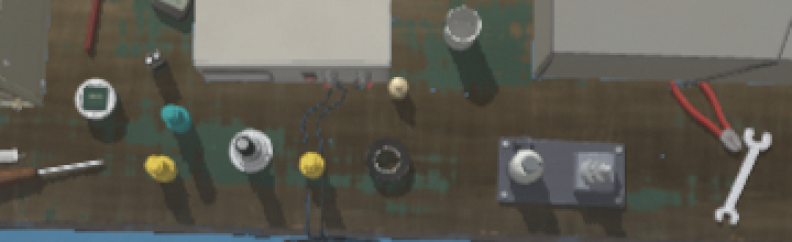

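View pics/sidec.png

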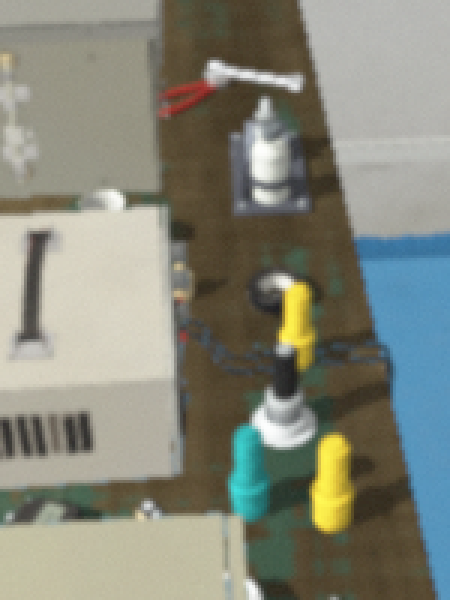

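```bash
cat >> h.py <<'E'
def plan(target,yaw=None):
    """dp fractions & twist to TCP target; yaw=world angle(deg) desired for tool y; uses measured pose"""
    st=env.get_state();M=R.from_quat(st['orientation']).as_matrix()
    dp=M.T@(np.array(target)-st['tcp_pos'])/400
    cur=np.degrees(np.arctan2(M[1,1],M[0,1]))
    tw=0 if yaw is None else -((yaw-cur+180)%360-180)/360
    print('t',round(st['t'],2),'tcp',st['tcp_pos'].round(1),'yaw',round(cur,2),'F',np.round(st['wrist_force'],2),'w',round(st['gripper_width'],3))
    print('dp',dp.round(4),'twist',round(tw,4))
E
python3 - <<'E'
from h import *
np.set_printoptions(precision=1,suppress=True)
d=load('top0');P=cloud(d)
m=(P[...,2]>60)&(P[...,0]>350)
for a,b in((130,180),(330,560),(185,280)):
  pass
for n,u,v in (('grey box',450,120),('beige box',232,110),('left',60,120),('boxedge',350,170),('beige edge',230,178),('table far',300,74),('near',300,258)): print(n,pt(d,u,v))
plan((475,-185,350),0)
E
```

```text
grey box [ 769.2 -405.6  254. ]
beige box [819.4 234.  130.1]
left [740.1 721.9 226.5]
boxedge [ 617.5 -121.2  233.9]
beige edge [602.3 231.2 134.5]
table far [1081.7    6.8 -196.5]
near [ 385.1  -29.9 -536.7]
t 0.15 tcp [ 244.5 -628.8  303.1] yaw -68.75 F [ 0.2  1.  -0.4] w 1.001
dp [ 0.9 -0.8 -0.1] twist -0.191
```

servo_tool(
  motion=[
    {"fingers": 1,"dp": [0.94,-0.825,-0.117],"twist": -0.191},
    {"fingers": 1,"dp": [0.94,-0.825,-0.117],"twist": -0.191},
    {"fingers": 1,"dp": [0.94,-0.825,-0.117],"twist": -0.191},
    {"fingers": 1,"dp": [0.94,-0.825,-0.117],"twist": -0.191},
    {"fingers": 1,"dp": [0.94,-0.825,-0.117],"twist": -0.191},
    {"fingers": 1,"dp": [0.94,-0.825,-0.117],"twist": -0.191},
    {"fingers": 1,"dp": [0.94,-0.825,-0.117],"twist": -0.191},
    {"fingers": 1,"dp": [0.94,-0.825,-0.117],"twist": -0.191},
  ],
)

```text
t: 0.82
tcp_pos: [398.1, -332.7, 335.1]
orientation: [0.772, 0.635, -0.0, 0.0]
wrist_force: [-0.1, -0.7, -0.5]
gripper_width: 1.004
```

```bash
sed -i 's/dp.round(4)/["%.4f"%x for x in dp]/' h.py; python3 - <<'E'
from h import *
plan((475,-185,350),0)
E
```

```text
t 0.82 tcp [ 398.1 -332.7  335.1] yaw -11.12 F [-0.08 -0.74 -0.54] w 1.004
dp ['0.3993', '0.1173', '-0.0374'] twist -0.0309
```

servo_tool(
  motion=[
    {"fingers": 1,"dp": [0.4,0.117,-0.037],"twist": -0.031},
    {"fingers": 1,"dp": [0.4,0.117,-0.037],"twist": -0.031},
    {"fingers": 1,"dp": [0.4,0.117,-0.037],"twist": -0.031},
    {"fingers": 1,"dp": [0.4,0.117,-0.037],"twist": -0.031},
    {"fingers": 0.5,"dp": [0.4,0.117,-0.037],"twist": -0.031},
    {"fingers": 0,"dp": [0.4,0.117,-0.037],"twist": -0.031},
    {"fingers": 0,"dp": [0.4,0.117,-0.037],"twist": -0.031},
    {"fingers": 0,"dp": [0.4,0.117,-0.037],"twist": -0.031},
  ],
)

```text
t: 1.48
tcp_pos: [474.6, -188.8, 349.3]
orientation: [0.71, 0.704, -0.001, -0.0]
wrist_force: [-0.1, -0.3, 0.5]
gripper_width: 0.454
```

```bash
python3 - <<'E'
from h import *
plan((475,-185,350),0)
d=snap('wrist','w1'); snap('top','top1')
E
```

```text
t 1.48 tcp [ 474.6 -188.8  349.3] yaw -0.46 F [-0.06 -0.25  0.46] w 0.454
dp ['0.0094', '0.0009', '-0.0017'] twist -0.0013
```

View pics/w1.png

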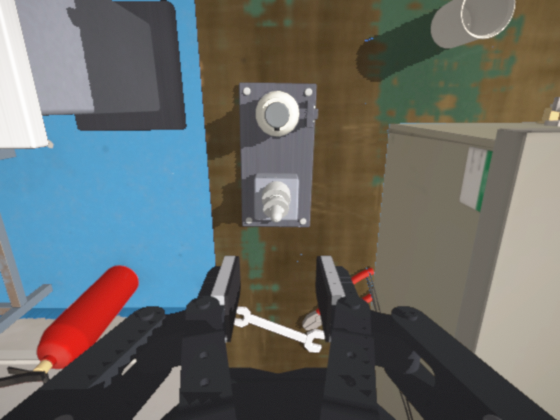

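```bash
python3 - <<'E'
from h import *
np.set_printoptions(precision=1,suppress=True)
d=load('w1')
a=d['frame'][75:240,225:330,::-1];cv2.imwrite('pics/w1c.png',cv2.resize(a,None,fx=3.6,fy=3.6,interpolation=3))
P=cloud(d)
# plate top z~8
m=(abs(P[...,2]-8)<4)
c=d['frame'].astype(int)
hsv=cv2.cvtColor(d['frame'],cv2.COLOR_RGB2HSV)
sub=P[70:240,225:330]
m=(abs(P[...,2]-8)<3.5); mm=np.zeros_like(m);mm[75:240,228:328]=1
k=np.argwhere(m&mm); 
pts=P[m&mm][:,:2].astype(np.float32); print(len(pts),cv2.minAreaRect(pts),np.median(P[m&mm][:,2]))
capm=(P[...,2]>100)&mm; q=P[capm];print('cap',len(q),q.mean(0),np.median(q,0),q[:,2].max(),np.percentile(q[:,:2],[1,99],axis=0))
for v in range(176,224,3): print(v,[tuple(P[v,u].round(0)) for u in range(262,294,4)])
E
```

```text
6309 ((472.12530517578125, -176.33612060546875), (189.8726043701172, 96.1514663696289), 88.6956787109375) 7.9277653464797595
cap 540 [ 473.5 -116.9  108. ] [ 473.7 -116.9  108.2] 110.62975650933612 [[ 462.4 -130.8]
 [ 484.4 -105.1]]
176 [(np.float64(454.0), np.float64(-193.0), np.float64(31.0)), (np.float64(459.0), np.float64(-193.0), np.float64(32.0)), (np.float64(464.0), np.float64(-193.0), np.float64(31.0)), (np.float64(469.0), np.float64(-193.0), np.float64(30.0)), (np.float64(474.0), np.float64(-194.0), np.float64(30.0)), (np.float64(479.0), np.float64(-194.0), np.float64(30.0)), (np.float64(484.0), np.float64(-194.0), np.float64(29.0)), (np.float64(490.0), np.float64(-194.0), np.float64(28.0))]
179 [(np.float64(454.0), np.float64(-195.0), np.float64(42.0)), (np.float64(459.0), np.float64(-194.0), np.float64(43.0)), (np.float64(464.0), np.float64(-195.0), np.float64(40.0)), (np.float64(469.0), np.float64(-194.0), np.float64(43.0)), (np.float64(474.0), np.float64(-195.0), np.float64(40.0)), (np.float64(479.0), np.float64(-195.0), np.float64(40.0)), (np.float64(484.0), np.float64(
[... 6052 characters left out ...]
oat64(474.0), np.float64(-231.0), np.float64(83.0)), (np.float64(479.0), np.float64(-246.0), np.float64(42.0)), (np.float64(484.0), np.float64(-246.0), np.float64(42.0)), (np.float64(489.0), np.float64(-246.0), np.float64(42.0))]
221 [(np.float64(451.0), np.float64(-263.0), np.float64(8.0)), (np.float64(457.0), np.float64(-263.0), np.float64(7.0)), (np.float64(462.0), np.float64(-263.0), np.float64(7.0)), (np.float64(469.0), np.float64(-235.0), np.float64(82.0)), (np.float64(474.0), np.float64(-236.0), np.float64(80.0)), (np.float64(479.0), np.float64(-263.0), np.float64(8.0)), (np.float64(485.0), np.float64(-263.0), np.float64(8.0)), (np.float64(491.0), np.float64(-263.0), np.float64(9.0))]
```

View pics/w1c.png

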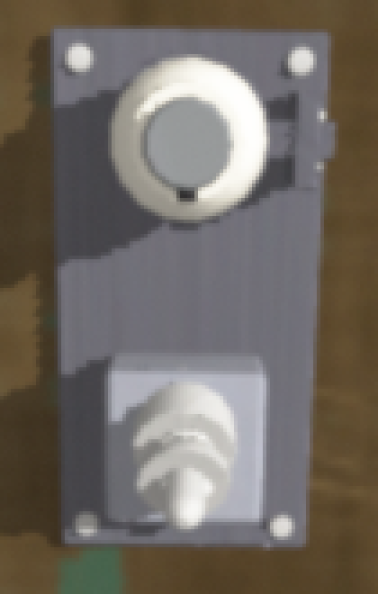

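```bash
python3 - <<'E'
from h import *
plan((473.4,-117.3,195),-1.3)
d=load('w1');P=cloud(d)
# cap top ring by gray mask
mm=(P[...,2]>105.5)&(P[...,1]>-140)&(P[...,1]<-95)
hsv=cv2.cvtColor(d['frame'],cv2.COLOR_RGB2HSV)
m=((hsv[...,1]<40)&(hsv[...,2]<185)&(hsv[...,2]>110)).astype(np.uint8);m[:95]=0;m[135:]=0;m[:,:258]=0;m[:,298:]=0
n,l,s,c=cv2.connectedComponentsWithStats(m);print(s,c)
for cc in c: print(onz(d,*cc,108))
E
```

```text
t 1.58 tcp [ 474.7 -188.8  349.4] yaw -0.48 F [-0.43  1.06 -0.02] w 0.266
dp ['0.1789', '-0.0044', '0.3860'] twist 0.0023
[[     0      0    560    420 234275]
 [   258     95     40     40    893]
 [   291     95      7      9     32]] [[279.52431971 209.86890193]
 [272.55879059 116.731243  ]
 [295.15625     97.5625    ]]
[ 475.63104085 -212.84127339  108.        ]
[ 469.53022515 -118.47586092  108.        ]
[ 491.05736718 -101.31351685  108.        ]
```

servo_tool(
  motion=[
    {"fingers": 0,"dp": [0.179,-0.004,0.1],"twist": 0.002},
    {"fingers": 0,"dp": [0.179,-0.004,0.2],"twist": 0.002},
    {"fingers": 0,"dp": [0.179,-0.004,0.3],"twist": 0.002},
    {"fingers": 0,"dp": [0.179,-0.004,0.36],"twist": 0.002},
    {"fingers": 0,"dp": [0.179,-0.004,0.386],"twist": 0.002},
    {"fingers": 0,"dp": [0.179,-0.004,0.386],"twist": 0.002},
    {"fingers": 0,"dp": [0.179,-0.004,0.386],"twist": 0.002},
    {"fingers": 0,"dp": [0.179,-0.004,0.386],"twist": 0.002},
  ],
)

```text
t: 2.25
tcp_pos: [475.3, -116.5, 196.7]
orientation: [0.714, 0.7, 0.001, 0.001]
wrist_force: [0.2, 0.6, 0.8]
gripper_width: -0.001
```

```bash
python3 - <<'E'
from h import *
d=load('w1');print(onz(d,277.2,114.7,108))
d=snap('wrist','w2')
plan((473.4,-117.3,183),-1.3)
P=cloud(d);m=(P[...,2]>104)&(P[...,2]<112)
m[230:]=0
print(np.nanmedian(P[m],0),np.nanpercentile(P[m],[2,98],axis=0))
E
```

```text
[ 474.00184313 -116.64459526  108.        ]
t 2.3 tcp [ 475.5 -116.5  197.1] yaw -1.11 F [0.37 0.41 0.18] w -0.001
dp ['-0.0021', '-0.0052', '0.0353'] twist 0.0005
[nan nan nan] [nan nan nan]
  return np.nanmean(a, axis, out=out, keepdims=keepdims)
  return np.nanmean(a, axis, out=out, keepdims=keepdims)
```

View pics/w2.png

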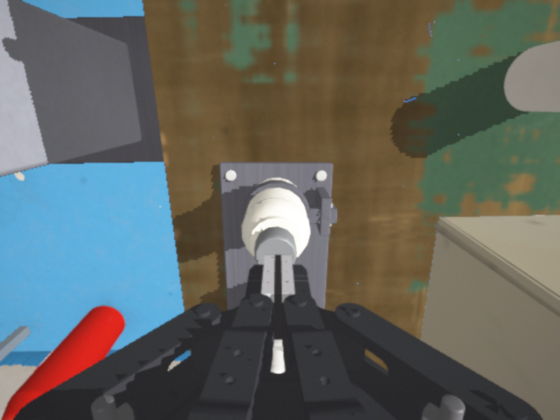

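servo_tool(
  motion=[
    {"fingers": 0,"dp": [-0.002,-0.004,0.015],"twist": 0},
    {"fingers": 0,"dp": [-0.002,-0.004,0.03],"twist": 0},
    {"fingers": 0,"dp": [-0.002,-0.004,0.035],"twist": 0},
    {"fingers": 0,"dp": [-0.002,-0.004,0.04],"twist": 0},
    {"fingers": 0,"dp": [-0.002,-0.004,0.045],"twist": 0},
    {"fingers": 0,"dp": [-0.002,-0.004,0.049],"twist": 0},
    {"fingers": 0,"dp": [-0.002,-0.004,0.049],"twist": 0},
    {"fingers": 0,"dp": [-0.002,-0.004,0.049],"twist": 0},
  ],
)

```text
t: 2.97
tcp_pos: [472.4, -116.7, 175.9]
orientation: [0.713, 0.701, -0.001, 0.0]
wrist_force: [-3.0, -2.0, 5.4]
gripper_width: 0.002
```

```bash
python3 - <<'E'
from h import *
d=snap('wrist','w3')
plan((473.4,-117.3,174),-1.3)
E
python3 -c "
import cv2;a=cv2.imread('pics/w3.png')[160:360,180:380];cv2.imwrite('pics/w3c.png',cv2.resize(a,None,fx=3,fy=3))"
```

```text
t 3.02 tcp [ 472.4 -116.7  176. ] yaw -1.03 F [-2.6  -2.25  5.85] w -0.002
dp ['-0.0014', '0.0026', '0.0049'] twist 0.0007
```

View pics/w3c.png

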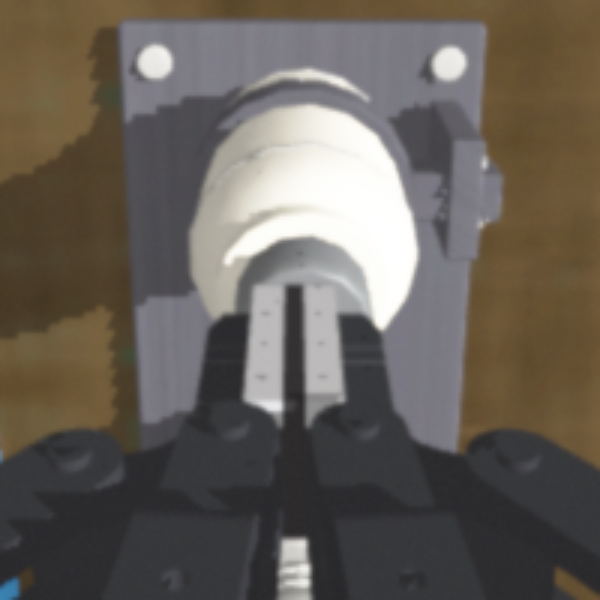

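servo_tool(
  motion=[
    {"fingers": 0,"dp": [0,0,0.003],"twist": 0},
    {"fingers": 0,"dp": [0,0,0.006],"twist": 0},
    {"fingers": 0,"dp": [0,0,0.008],"twist": 0},
    {"fingers": 0,"dp": [0,0,0.008],"twist": 0},
    {"fingers": 0,"dp": [0,0,0.008],"twist": 0},
    {"fingers": 0,"dp": [0,0,0.008],"twist": 0},
    {"fingers": 0,"dp": [0,0,0.008],"twist": 0},
    {"fingers": 0,"dp": [0,0,0.008],"twist": 0},
  ],
)

```text
t: 3.68
tcp_pos: [472.5, -116.6, 174.9]
orientation: [0.713, 0.701, -0.001, 0.001]
wrist_force: [-8.7, -1.1, 23.6]
gripper_width: -0.002
```

```bash
python3 - <<'E'
from h import *
plan((485,215,330),-1.3)
E
```

```text
t 3.68 tcp [ 472.5 -116.6  174.9] yaw -1.04 F [-8.71 -1.06 23.57] w -0.002
dp ['0.8285', '0.0158', '-0.3897'] twist 0.0007
```

servo_tool(
  motion=[
    {"fingers": 0,"dp": [0,0,-0.05],"twist": 0},
    {"fingers": 0,"dp": [0,0,-0.15],"twist": 0},
    {"fingers": 0.5,"dp": [0.08,0.01,-0.25],"twist": 0.001},
    {"fingers": 1,"dp": [0.15,0.015,-0.32],"twist": 0.001},
    {"fingers": 1,"dp": [0.25,0.015,-0.36],"twist": 0.001},
    {"fingers": 1,"dp": [0.35,0.015,-0.38],"twist": 0.001},
    {"fingers": 1,"dp": [0.45,0.015,-0.39],"twist": 0.001},
    {"fingers": 1,"dp": [0.55,0.015,-0.39],"twist": 0.001},
  ],
)

```text
t: 4.35
tcp_pos: [482.8, 101.6, 330.1]
orientation: [0.716, 0.698, 0.002, 0.001]
wrist_force: [1.0, 0.4, -0.4]
gripper_width: 0.844
```

servo_tool(
  motion=[
    {"fingers": 1,"dp": [0.1,0,0],"twist": 0},
    {"fingers": 1,"dp": [0.2,0,0],"twist": 0},
    {"fingers": 1,"dp": [0.25,0,0],"twist": 0},
    {"fingers": 1,"dp": [0.278,0,0],"twist": 0},
    {"fingers": 1,"dp": [0.278,0,0],"twist": 0},
    {"fingers": 1,"dp": [0.278,0,0],"twist": 0},
    {"fingers": 1,"dp": [0.278,0,0],"twist": 0},
    {"fingers": 1,"dp": [0.278,0,0],"twist": 0},
  ],
)

```text
t: 5.02
tcp_pos: [485.6, 208.3, 328.2]
orientation: [0.717, 0.697, -0.0, 0.0]
wrist_force: [0.4, -0.7, -0.9]
gripper_width: 1.0
```

```bash
python3 - <<'E'
from h import *
np.set_printoptions(precision=1,suppress=True)
plan((485,215,330),-1.3)
d=snap('wrist','w4')
snap('top','top4')
P=cloud(d)
m=(P[...,2]>97)&(P[...,2]<108)&(abs(P[...,1]-287)<25)&(abs(P[...,0]-490)<25)
print(m.sum(),np.median(P[m],0),np.percentile(P[m],[2,98],axis=0), np.argwhere(m).mean(0))
t=load('top0');T=load('top4');
a=t['frame'][200:260,310:400].astype(int);b=T['frame'][200:260,310:400].astype(int);print(abs(a-b).mean())
E
```

```text
t 5.02 tcp [485.6 208.3 328.2] yaw -1.58 F [ 0.4 -0.7 -0.9] w 1.0
dp ['0.0166', '-0.0020', '-0.0044'] twist -0.0008
542 [490.3 290.5  99. ] [[479.5 279.4  97.1]
 [501.4 301.2 103.1]] [103.3 280.8]
0.7603086419753087
```

View pics/w4.png

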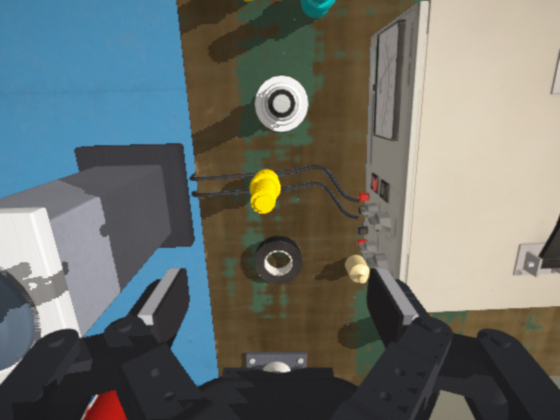

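```bash
python3 - <<'E'
from h import *
d=load('w4');print(onz(d,282,103,102))
hsv=cv2.cvtColor(d['frame'],cv2.COLOR_RGB2HSV)
m=(hsv[...,2]<60).astype(np.uint8);m[:85]=0;m[125:]=0;m[:,262:][:,:1]=0;m[:,:260]=0;m[:,305:]=0
cs,_=cv2.findContours(m,cv2.RETR_EXTERNAL,cv2.CHAIN_APPROX_NONE)
for c in cs:
  if len(c)>20: e=cv2.minEnclosingCircle(c);print(e,onz(d,*e[0],98))
plan((490.3,290.5,127),-1.3)
E
```

```text
[491.32614108 290.61506606 102.        ]
((280.3321228027344, 103.07664489746094), 13.346118927001953) [489.85691307 290.61589881  98.        ]
t 5.12 tcp [485.5 208.9 328.5] yaw -1.54 F [-0.26  0.11 -0.63] w 0.998
dp ['0.2047', '0.0063', '0.5035'] twist -0.0007
```

servo_tool(
  motion=[
    {"fingers": 1,"dp": [0.1,0.006,0.05],"twist": 0},
    {"fingers": 1,"dp": [0.2,0.006,0.12],"twist": 0},
    {"fingers": 1,"dp": [0.205,0.006,0.2],"twist": 0},
    {"fingers": 1,"dp": [0.205,0.006,0.28],"twist": 0},
    {"fingers": 1,"dp": [0.205,0.006,0.28],"twist": 0},
    {"fingers": 1,"dp": [0.205,0.006,0.28],"twist": 0},
    {"fingers": 1,"dp": [0.205,0.006,0.28],"twist": 0},
    {"fingers": 1,"dp": [0.205,0.006,0.28],"twist": 0},
  ],
)

```text
t: 5.78
tcp_pos: [490.9, 292.5, 219.0]
orientation: [0.716, 0.698, 0.002, 0.001]
wrist_force: [0.2, -0.3, 0.8]
gripper_width: 1.0
```

```bash
python3 - <<'E'
from h import *
plan((490.5,290.5,127),-1.3)
E
```

```text
t 5.78 tcp [490.9 292.5 219. ] yaw -1.48 F [ 0.15 -0.25  0.78] w 1.0
dp ['-0.0054', '-0.0017', '0.2300'] twist -0.0005
```

servo_tool(
  motion=[
    {"fingers": 1,"dp": [-0.005,-0.001,0.08],"twist": 0},
    {"fingers": 1,"dp": [-0.005,-0.001,0.15],"twist": 0},
    {"fingers": 1,"dp": [-0.005,-0.001,0.2],"twist": 0},
    {"fingers": 1,"dp": [-0.005,-0.001,0.23],"twist": 0},
    {"fingers": 1,"dp": [-0.005,-0.001,0.23],"twist": 0},
    {"fingers": 0.6,"dp": [-0.005,-0.001,0.23],"twist": 0},
    {"fingers": 0.4,"dp": [-0.005,-0.001,0.23],"twist": 0},
    {"fingers": 0.4,"dp": [-0.005,-0.001,0.23],"twist": 0},
  ],
  squeeze=25,
)

```text
t: 6.45
tcp_pos: [490.0, 291.1, 126.3]
orientation: [0.716, 0.698, 0.002, 0.0]
wrist_force: [0.1, -0.6, 0.1]
gripper_width: 0.605
```

```bash
python3 - <<'E'
from h import *
plan((490.5,290.5,127),-1.3)
snap('wrist','w5')
E
```

```text
t 6.45 tcp [490.  291.1 126.3] yaw -1.39 F [ 0.05 -0.58  0.07] w 0.605
dp ['-0.0016', '0.0014', '-0.0017'] twist -0.0003
```

View pics/w5.png

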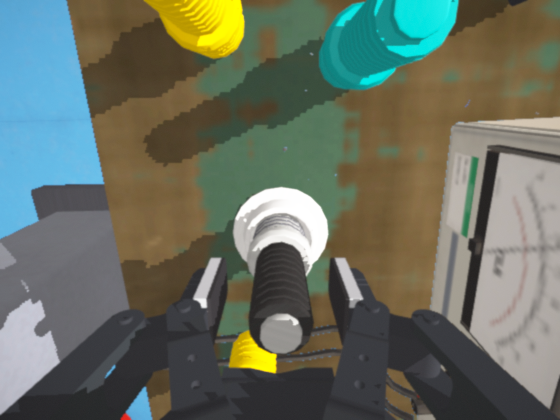

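servo_tool(
  motion=[
    {"fingers": 0,"dp": [0,0,0],"twist": 0},
    {"fingers": 0,"dp": [0,0,0],"twist": 0},
    {"fingers": 0,"dp": [0,0,0],"twist": 0},
    {"fingers": 0,"dp": [0,0,0],"twist": 0},
    {"fingers": 0,"dp": [0,0,0],"twist": 0},
    {"fingers": 0,"dp": [0,0,0],"twist": 0},
    {"fingers": 0,"dp": [0,0,0],"twist": 0},
    {"fingers": 0,"dp": [0,0,0],"twist": 0},
  ],
  squeeze=25,
)

```text
t: 7.17
tcp_pos: [489.6, 290.9, 125.4]
orientation: [0.716, 0.699, 0.001, 0.0]
wrist_force: [-0.4, -0.9, 5.3]
gripper_width: 0.294
```

```bash
python3 - <<'E'
from h import *
plan((490.5,290.5,127),-1.3)
d=snap('wrist','w6');
E
```

```text
t 7.17 tcp [489.6 290.9 125.4] yaw -1.38 F [-0.36 -0.93  5.32] w 0.294
dp ['-0.0009', '0.0023', '-0.0040'] twist -0.0002
```

View pics/w6.png

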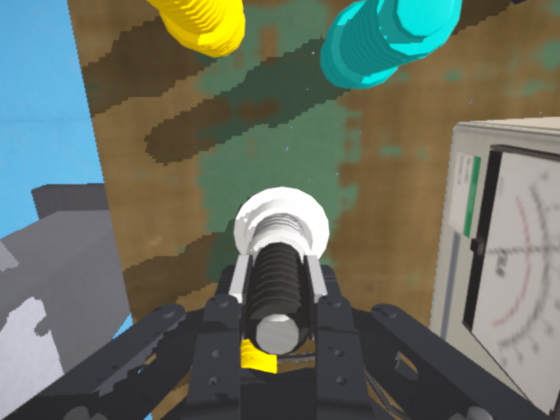

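servo_tool(
  motion=[
    {"fingers": 0,"dp": [0,0,-0.01],"twist": 0},
    {"fingers": 0,"dp": [0,0,-0.017],"twist": 0},
    {"fingers": 0,"dp": [0,0,-0.017],"twist": 0},
    {"fingers": 0,"dp": [-0.01,0,-0.017],"twist": 0},
    {"fingers": 0,"dp": [-0.02,0,-0.017],"twist": 0},
    {"fingers": 0,"dp": [-0.03,0,-0.017],"twist": 0},
    {"fingers": 0,"dp": [-0.03,0,-0.017],"twist": 0},
    {"fingers": 0,"dp": [-0.03,0,-0.017],"twist": 0},
  ],
  squeeze=25,
)

```text
t: 7.88
tcp_pos: [489.5, 279.2, 131.9]
orientation: [0.716, 0.699, 0.002, -0.0]
wrist_force: [2.7, 5.2, -0.4]
gripper_width: 0.3
```

```bash
python3 - <<'E'
from h import *
plan((490.5,290.5,127),-1.3)
d=snap('wrist','w7');snap('side','s7')
a=cv2.imread('pics/s7.png')[230:330,240:340];cv2.imwrite('pics/s7c.png',cv2.resize(a,None,fx=5,fy=5,interpolation=2))
E
```

```text
t 7.88 tcp [489.5 279.2 131.9] yaw -1.39 F [ 2.66  5.15 -0.44] w 0.3
dp ['0.0283', '0.0018', '0.0122'] twist -0.0002
```

View pics/w7.png

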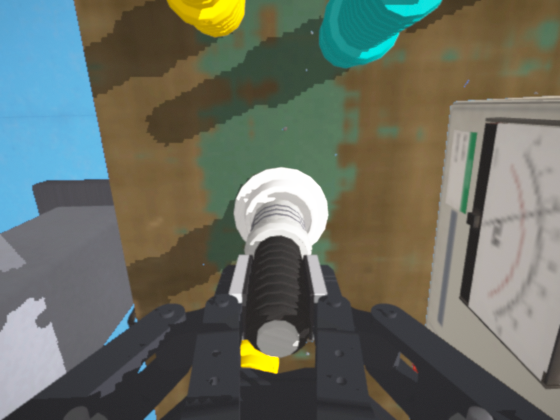

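View pics/s7c.png

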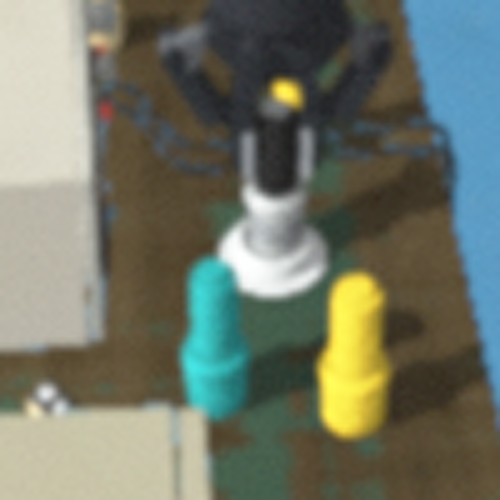

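servo_tool(
  motion=[
    {"fingers": 0,"dp": [-0.008,0,0],"twist": 0},
    {"fingers": 0,"dp": [-0.016,0,0],"twist": 0},
    {"fingers": 0,"dp": [-0.024,0,0],"twist": 0},
    {"fingers": 0,"dp": [-0.032,0,0],"twist": 0},
    {"fingers": 0,"dp": [-0.037,0,0],"twist": 0},
    {"fingers": 0,"dp": [-0.037,0,0],"twist": 0},
    {"fingers": 0,"dp": [-0.037,0,0],"twist": 0},
    {"fingers": 0,"dp": [-0.037,0,0],"twist": 0},
  ],
  squeeze=25,
)

```text
t: 8.65
tcp_pos: [489.1, 263.9, 131.5]
orientation: [0.716, 0.699, 0.001, 0.0]
wrist_force: [3.2, 4.2, -1.4]
gripper_width: 0.296
```

```bash
cat >> h.py <<'E'
def tcloud(d):
    M=np.array(d['T_tool_cam']);f=foc(d);v,u=np.mgrid[0:420,0:560];Z=d['depth']
    P=np.stack([(u-d['cx'])/f*Z,(v-d['cy'])/f*Z,Z],-1)@M[:3,:3].T+M[:3,3]
    P[Z<=0]=np.nan;return P
E
python3 - <<'E'
from h import *
np.set_printoptions(precision=1,suppress=True)
plan((490.5,290.5,127),-1.3)
d=snap('wrist','w8')
for n in('w6','w7','w8'):
  d=load(n);P=tcloud(d)
  print(n)
  for v in range(225,360,8):
    print(v,np.nanmedian(P[v-1:v+2,274:286].reshape(-1,3),0),end=';')
  print()
E
```

```text
t 8.65 tcp [489.1 263.9 131.5] yaw -1.39 F [ 3.2  4.2 -1.4] w 0.296
dp ['0.0667', '0.0019', '0.0114'] twist -0.0002
w6
225 [15.8  0.7 95.9];233 [16.3  0.1 82.4];241 [12.3  0.4 81.3];249 [12.   0.3 72.7];257 [12.2  0.3 62.8];265 [11.9  0.2 55.3];273 [12.1  0.2 48.7];281 [12.1  0.2 42.2];289 [12.   0.3 36.5];297 [11.8  0.1 31. ];305 [10.8 -0.1 27.5];313 [ 7.4  0.1 27.4];321 [ 6.9  0.1 23.6];329 [ 3.5  0.1 23.4];337 [ 0.   0.1 23.4];345 [-3.6  0.1 23.2];353 [-7.4  0.1 23.5];
w7
225 [21.5  0.4 80.8];233 [17.5  0.1 79.6];241 [15.6  0.4 73.4];249 [14.8  0.3 66.2];257 [14.   0.3 59.6];265 [13.1  0.2 53.4];273 [12.4  0.2 47.6];281 [12.1 -0.  41.7];289 [11.5  0.1 37.1];297 [10.9  0.1 32.4];305 [ 9.8  0.1 28.9];313 [ 8.3 -0.1 26.3];321 [ 5.   0.1 25.9];329 [ 3.9  0.1 22.9];337 [ 0.1  0.1 23.2];345 [-4.   0.1 23.8];353 [-8.2  0.1 24.2];
w8
225 [23.6  0.4 75.2];233 [21.6  0.3 69.8];241 [19.9  0.3 64.1];249 [18.1  0.3 59.4];257 [16.4  0.2 54.7];265 [14.6  0.2 50.4];273 [13.5  0.2 45.9];281 [12.   0.2 41.9];289 [10.5  0.1 38.4];297 [ 9.5  0.1 34.4];305 [ 8.5  0.1 30.7];313 [ 6.8  0.1 28. ];321 [ 5.7  0.1 25.1];329 [ 1.4  0.1 25.8];337 [ 0.3  0.1 23. ];345 [-3.8  0.3 23.7];353 [-9.1  0.1 25.4];
```

View pics/w8.png

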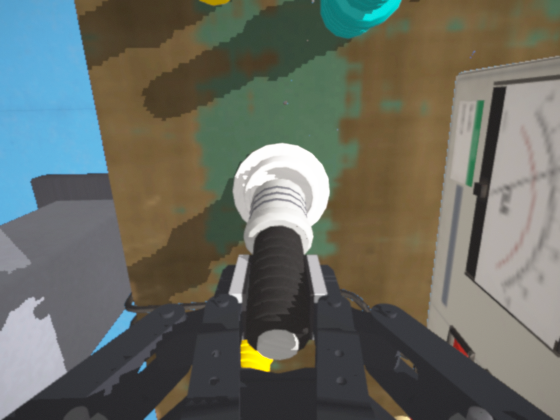

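servo_tool(
  motion=[
    {"fingers": 0,"dp": [-0.007,0,0],"twist": 0},
    {"fingers": 0,"dp": [-0.013,0,0],"twist": 0},
    {"fingers": 0,"dp": [-0.013,0,0],"twist": 0},
    {"fingers": 0,"dp": [-0.013,0,0],"twist": 0},
    {"fingers": 0,"dp": [-0.013,0,0],"twist": 0},
    {"fingers": 0,"dp": [-0.013,0,0],"twist": 0},
    {"fingers": 0,"dp": [-0.013,0,0],"twist": 0},
    {"fingers": 0,"dp": [-0.013,0,0],"twist": 0},
  ],
  squeeze=25,
)

```text
t: 9.37
tcp_pos: [488.5, 258.7, 131.5]
orientation: [0.716, 0.699, 0.0, 0.0]
wrist_force: [3.1, 3.9, 1.7]
gripper_width: 0.296
```

```bash
cat >> h.py <<'E'
def axis(d,tip=False):
    """coupler in the tool frame: fit the front line of the grip (26 across) and shell"""
    P=tcloud(d);L=[]
    for v in range(150,330,2):
        r=np.nanmedian(P[v-1:v+2,274:286].reshape(-1,3),0); L.append([v,*r])
    L=np.array(L);g=L[(L[:,3]>30)&(L[:,3]<74)&(L[:,1]<45)]
    for _ in range(3):
        k=np.polyfit(g[:,3],g[:,1],1);e=g[:,1]-np.polyval(k,g[:,3]);g=g[abs(e)<1.0]
    th=np.arctan(k[0]);x54=np.polyval(k,54)-13/np.cos(th)
    print('tilt',round(th,3),'axis x at z=54:',round(x54,2),'n',len(g),'zrange',g[:,3].min().round(1),g[:,3].max().round(1))
    return th,x54
E
python3 - <<'E'
from h import *
np.set_printoptions(precision=1,suppress=True)
plan((490.5,290.5,127),-1.3)
d=snap('wrist','w9')
for n in('w6','w7','w8','w9'): axis(load(n))
E
```

```text
t 9.37 tcp [488.5 258.7 131.5] yaw -1.37 F [3.1 3.9 1.7] w 0.296
dp ['0.0795', '0.0031', '0.0113'] twist -0.0002
tilt 0.001 axis x at z=54: -0.9 n 26 zrange 30.6 73.3
tilt 0.119 axis x at z=54: 0.23 n 30 zrange 30.7 72.8
tilt 0.331 axis x at z=54: 2.45 n 40 zrange 30.5 73.5
tilt 0.397 axis x at z=54: 3.16 n 44 zrange 30.4 73.7
```

servo_tool(
  motion=[
    {"fingers": 0,"dp": [0.002,0,-0.01],"twist": 0},
    {"fingers": 0,"dp": [0.002,0,-0.04],"twist": 0},
    {"fingers": 0,"dp": [0.002,0,-0.1],"twist": 0},
    {"fingers": 0,"dp": [0.002,0,-0.18],"twist": 0},
    {"fingers": 0,"dp": [0.002,0,-0.26],"twist": 0},
    {"fingers": 0,"dp": [0.002,0,-0.32],"twist": 0},
    {"fingers": 0,"dp": [0.002,0,-0.36],"twist": 0},
    {"fingers": 0,"dp": [0.002,0,-0.36],"twist": 0},
  ],
  squeeze=25,
)

```text
t: 10.08
tcp_pos: [488.1, 258.6, 278.1]
orientation: [0.716, 0.698, 0.0, 0.001]
wrist_force: [-0.1, 0.7, -2.3]
gripper_width: 0.298
```

```bash
python3 - <<'E'
from h import *
np.set_printoptions(precision=1,suppress=True)
plan((472,-210,280),-1.3)
d=snap('wrist','w10');axis(d)
P=tcloud(d)
for v in range(170,370,6):
    print(v,np.nanmedian(P[v-1:v+2,276:284].reshape(-1,3),0),end=';')
E
```

```text
t 10.08 tcp [488.1 258.6 278.1] yaw -1.42 F [-0.1  0.8 -2.3] w 0.298
dp ['-1.1722', '-0.0112', '-0.0030'] twist -0.0003
tilt 0.389 axis x at z=54: 3.15 n 40 zrange 30.1 70.6
170 [ 12.1   1.6 273.8];176 [ 42.    0.5 105.6];182 [40.   0.5 99. ];188 [38.   0.4 93.7];194 [35.9  0.4 89.3];200 [33.8  0.1 85. ];206 [32.8  0.4 77.9];212 [30.9  0.3 74.2];218 [28.1  0.3 73.4];224 [25.   0.1 72.9];230 [23.5  0.3 69. ];236 [21.8  0.3 66. ];242 [20.6  0.3 61.9];248 [19.2  0.3 58.1];254 [17.6  0.2 55.1];260 [16.5  0.2 51.8];266 [15.   0.4 49.4];272 [14.   0.2 45.9];278 [12.5  0.2 43.8];284 [11.7  0.2 40.4];290 [10.4  0.1 38. ];296 [ 9.8  0.1 34.7];302 [ 8.3 -0.1 32.9];308 [ 7.7  0.1 30.2];314 [ 6.5  0.1 27.8];320 [ 5.5  0.1 25.8];326 [ 3.5  0.1 24.9];332 [ 0.1  0.1 25.7];338 [-0.7  0.1 23.5];344 [-3.1  0.1 23.3];350 [-7.4  0.1 25. ];356 [-12.3   0.1  27.1];362 [-263.4    2.1  279.1];368 [-273.3    2.8  278.8];
```

View pics/w10.png

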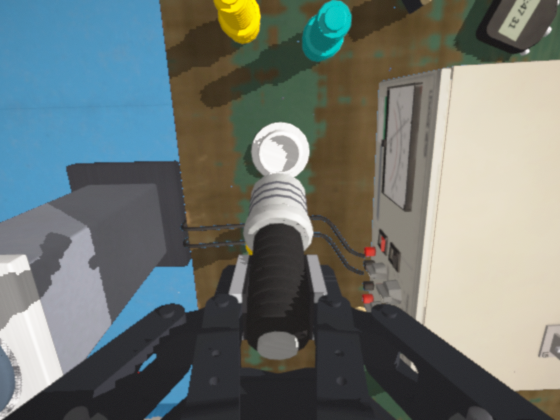

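servo_tool(
  motion=[
    {"fingers": 0,"dp": [-0.05,0,-0.02],"twist": 0},
    {"fingers": 0,"dp": [-0.13,0,-0.03],"twist": 0},
    {"fingers": 0,"dp": [-0.22,0,-0.03],"twist": 0},
    {"fingers": 0,"dp": [-0.32,-0.005,-0.03],"twist": 0},
    {"fingers": 0,"dp": [-0.42,-0.005,-0.03],"twist": 0},
    {"fingers": 0,"dp": [-0.52,-0.01,-0.03],"twist": 0},
    {"fingers": 0,"dp": [-0.62,-0.01,-0.03],"twist": 0},
    {"fingers": 0,"dp": [-0.72,-0.01,-0.03],"twist": 0},
  ],
  squeeze=25,
)

```text
t: 10.8
tcp_pos: [474.5, -31.1, 285.1]
orientation: [0.716, 0.698, -0.003, -0.002]
wrist_force: [1.0, 0.3, -1.8]
gripper_width: 0.298
```

servo_tool(
  motion=[
    {"fingers": 0,"dp": [-0.1,0,0],"twist": 0},
    {"fingers": 0,"dp": [-0.2,0,0],"twist": 0},
    {"fingers": 0,"dp": [-0.3,0,0],"twist": 0},
    {"fingers": 0,"dp": [-0.4,0,0],"twist": 0},
    {"fingers": 0,"dp": [-0.48,0,0],"twist": 0},
    {"fingers": 0,"dp": [-0.54,0,0],"twist": 0},
    {"fingers": 0,"dp": [-0.57,0,0],"twist": 0},
    {"fingers": 0,"dp": [-0.57,0,0],"twist": 0},
  ],
  squeeze=25,
)

```text
t: 11.47
tcp_pos: [469.6, -259.3, 285.0]
orientation: [0.718, 0.697, -0.001, -0.002]
wrist_force: [1.1, 0.1, -2.4]
gripper_width: 0.294
```

```bash
python3 - <<'E'
from h import *
np.set_printoptions(precision=1,suppress=True)
plan((472,-265,280),-1.3)
d=snap('wrist','w11');axis(d)
E
```

```text
t 11.47 tcp [ 469.6 -259.3  285. ] yaw -1.7 F [ 1.1  0.1 -2.4] w 0.294
dp ['-0.0140', '0.0064', '0.0125'] twist -0.0011
tilt 0.391 axis x at z=54: 3.17 n 41 zrange 30.1 71.7
```

View pics/w11.png

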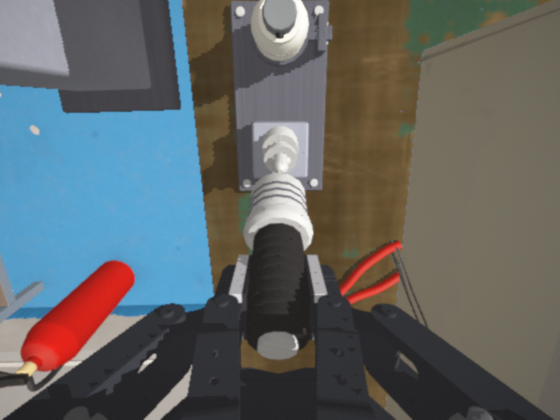

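servo_tool(
  motion=[
    {"fingers": 0,"dp": [-0.05,0.005,0.03],"twist": 0},
    {"fingers": 0,"dp": [-0.1,0.005,0.06],"twist": 0},
    {"fingers": 0,"dp": [-0.1,0.005,0.09],"twist": 0},
    {"fingers": 0,"dp": [-0.1,0.005,0.11],"twist": 0},
    {"fingers": 0,"dp": [-0.1,0.005,0.11],"twist": 0},
    {"fingers": 0,"dp": [-0.1,0.005,0.11],"twist": 0},
    {"fingers": 0,"dp": [-0.1,0.005,0.11],"twist": 0},
    {"fingers": 0,"dp": [-0.1,0.005,0.11],"twist": 0},
  ],
  squeeze=25,
)

```text
t: 12.18
tcp_pos: [473.6, -295.6, 244.2]
orientation: [0.715, 0.699, 0.0, 0.001]
wrist_force: [0.9, -0.5, -2.3]
gripper_width: 0.301
```

```bash
python3 - <<'E'
from h import *
np.set_printoptions(precision=1,suppress=True)
plan((472,-265,280),-1.3)
d=snap('wrist','w12');axis(d)
a=d['frame'][60:220,200:360,::-1];cv2.imwrite('pics/w12c.png',cv2.resize(a,None,fx=3.7,fy=3.7,interpolation=2))
E
```

```text
t 12.18 tcp [ 473.6 -295.6  244.2] yaw -1.28 F [ 0.9 -0.5 -2.3] w 0.301
dp ['0.0763', '-0.0055', '-0.0895'] twist 0.0001
tilt 0.386 axis x at z=54: 3.19 n 42 zrange 30.0 71.9
```

View pics/w12c.png

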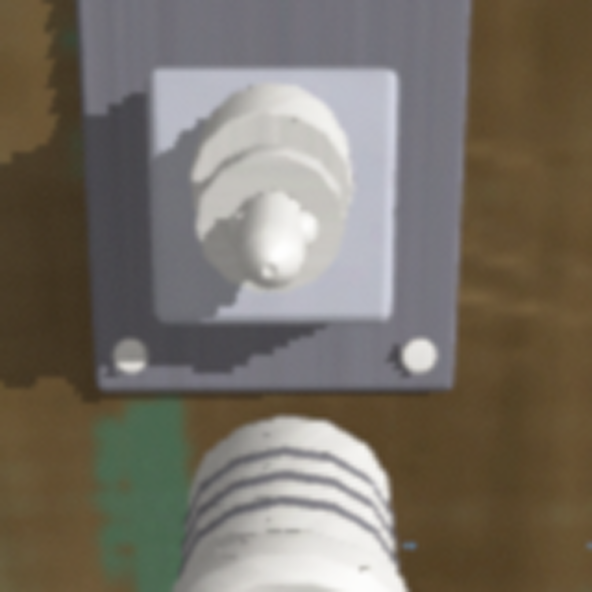

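```bash
python3 - <<'E'
from h import *
from scipy.optimize import least_squares
np.set_printoptions(precision=2,suppress=True)
for tag in('w12','w1','w11'):
  d=load(tag);P=cloud(d).reshape(-1,3)
  P=P[np.isfinite(P).all(1)]
  m=(abs(P[:,0]-472)<60)&(P[:,1]<-100)&(P[:,1]>-290)&(abs(P[:,2]-8)<3.5)
  rect=cv2.minAreaRect(P[m][:,:2].astype(np.float32));print(tag,'plate',rect,P[m][:,2].mean())
  yaw=np.radians(-1.3)
  n=np.array([np.sin(.4)*np.sin(yaw),-np.sin(.4)*np.cos(yaw),np.cos(.4)])
  ex=np.array([np.cos(yaw),np.sin(yaw),0]);ey=np.cross(n,ex)
  T0=np.array([471.5,-233.7,83.5])
  Q=(P-T0)@np.c_[ex,ey,n]   # x,y,along
  r=np.hypot(Q[:,0],Q[:,1])
  s=Q[(r<12)&(Q[:,2]>-14)&(Q[:,2]<4)]
  print('n stem',len(s),'zmax',np.percentile(s[:,2],[90,97,99.5]))
  c=s[(s[:,2]<-6)]
  f=lambda p:np.hypot(c[:,0]-p[0],c[:,1]-p[1])-7
  res=least_squares(f,[0,0],loss='soft_l1');print('stem off',len(c),res.x,np.std(res.fun))
  sl=Q[(r>9)&(r<15)&(abs(Q[:,2]+19)<5)];print('sleeve top',len(sl),np.median(sl[:,2]),sl.std(0))
  # sleeve wall
  w=Q[(r>13)&(r<19)&(Q[:,2]<-20)&(Q[:,2]>-26)];f=lambda p:np.hypot(w[:,0]-p[0],w[:,1]-p[1])-15.5
  res=least_squares(f,[0,0],loss='soft_l1');print('sleeve off',len(w),res.x)
d=load('w12');
print(pt(d,272.7,133,1),onz(d,272.7,133,83.5))
d=load('w1');print(onz(d,225+183/3.6,75+512/3.6,83.5))
E
```

```text
w12 plate ((471.5743408203125, -200.60049438476562), (141.98646545410156, 96.18665313720703), 88.72095489501953) 8.039677394395675
n stem 332 zmax [-0.62 -0.12  0.69]
stem off 96 [-0.75 -0.27] 0.30872463254328825
sleeve top 621 -19.38654475715269 [9.18 7.99 0.95]
sleeve off 126 [-0.32 -0.37]
w1 plate ((471.91546630859375, -185.553466796875), (171.43312072753906, 96.1514663696289), 88.6956787109375) 7.93508834538364
n stem 141 zmax [-0.95 -0.1   0.02]
stem off 62 [-0.75 -0.12] 0.464294567610549
sleeve top 212 -19.496659649555646 [9.24 7.48 1.16]
sleeve off 70 [-0.56 -0.43]
w11 plate ((471.915771484375, -185.463623046875), (172.4482879638672, 96.20001983642578), 88.71466064453125) 8.0223947587526
n stem 221 zmax [-0.99 -0.25  0.38]
stem off 83 [-0.71 -0.19] 0.3541747741371565
sleeve top 382 -19.333263828616687 [9.3  7.63 0.99]
sleeve off 92 [-0.53 -0.49]
[ 471.05 -234.     82.76] [ 471.06 -233.94   83.5 ]
[ 471.41 -229.93   83.5 ]
```

```bash
cat >> h.py <<'E'
from scipy.optimize import least_squares
TIP=np.array([470.9,-233.9,83.1]);YAW=np.radians(-1.3)
NAX=np.array([np.sin(.4)*np.sin(YAW),-np.sin(.4)*np.cos(YAW),np.cos(.4)])
def coupler(d):
    P=tcloud(d);hsv=cv2.cvtColor(d['frame'],cv2.COLOR_RGB2HSV)
    th,x54=axis(d)
    P=P.reshape(-1,3);P=P[np.isfinite(P).all(1)]
    a=np.array([np.sin(th),0,np.cos(th)]);b=np.array([x54,0.2,54])
    s=(P-b)@a;r=np.linalg.norm(P-b-s[:,None]*a,axis=1)
    top=(b@a)-0
    # plug top plane: along-axis coordinate of plug points
    pl=s[(r<9)&(s<-20)&(s>-40)];sp=np.median(pl)
    g=P[(r<15)&(r>10)&(s>sp+8)&(s<sp+54)&(abs(P[:,1])<11)]
    w=P[(r<18.5)&(r>14.5)&(s>sp+75)&(s<sp+97)]
    def f(p):
        a=np.array([np.sin(p[2]),p[3],np.cos(p[2])]);a/=np.linalg.norm(a);b=np.array([p[0],p[1],54])
        D=lambda Q:np.linalg.norm(np.cross(Q-b,a),axis=1)
        return np.r_[D(g)-13,D(w)-16.5]
    q=least_squares(f,[x54,.2,th,0],loss='soft_l1').x
    a=np.array([np.sin(q[2]),q[3],np.cos(q[2])]);a/=np.linalg.norm(a);b=np.array([q[0],q[1],54])
    s=(P-b)@a;r=np.linalg.norm(P-b-s[:,None]*a,axis=1)
    sp=np.median(s[(r<8)&(s<-20)&(s>-40)])
    col=s[(r>14.5)&(r<17.5)&(s>sp+45)&(s<sp+70)]
    mouth=b+a*(sp+98)
    print('fit',q.round(3),'n',len(g),len(w),'plug s',sp.round(2),'collar top s',(np.median(col).round(2) if len(col) else None),'(exp',(sp+58).round(2),') mouth tool',mouth.round(2))
    return mouth,a
def where(d,mouth=None,a=None):
    if mouth is None: mouth,a=coupler(d)
    M=R.from_quat(d['q']).as_matrix();m=M@mouth+d['tcp'];up=-(M@a)
    ex=np.array([np.cos(YAW),np.sin(YAW),0]);ey=np.cross(NAX,ex)
    print('mouth in nipple frame',((m-TIP)@np.c_[ex,ey,NAX]).round(2),'angle',np.arccos(up@NAX).round(3),'up',up.round(3),'nax',NAX.round(3))
    return m,up
E
python3 - <<'E'
from h import *
d=load('w12');mouth,a=coupler(d);m,up=where(d,mouth,a)
for h in(15,6):
  plan(d['tcp']+(TIP+h*NAX-m),-1.3)
E
```

```text
tilt 0.386 axis x at z=54: 3.19 n 42 zrange 30.0 71.9
fit [ 3.281 -0.721  0.391  0.004] n 4216 1135 plug s -30.71 collar top s 27.62 (exp 27.29 ) mouth tool [ 28.92  -0.47 116.21]
mouth in nipple frame [  3.74 -12.67  54.08] angle 0.011 up [-0.013 -0.38   0.925] nax [-0.009 -0.389  0.921]
t 12.23 tcp [ 473.5 -295.9  244.2] yaw -1.31 F [-0.09  0.19 -2.89] w 0.297
dp ['0.0681', '-0.0092', '0.0775'] twist -0.0
t 12.23 tcp [ 473.5 -295.9  244.2] yaw -1.31 F [-0.09  0.19 -2.89] w 0.297
dp ['0.0769', '-0.0092', '0.0982'] twist -0.0
```

```bash
python3 - <<'E'
from h import *
np.set_printoptions(precision=2,suppress=True)
d=load('w12');P=tcloud(d)
for v in range(178,240,6):
  row=P[v];ok=np.where((row[200:360,2]<125)&(row[200:360,0]>10))[0]+200
  l,r=ok.min(),ok.max();f=foc(d);Z=d['depth'][v,ok].min()
  print(v,l,r,(l+r)/2,'y~',((l+r)/2-d['cx'])/f*(Z+8)+.1, 'surf y', np.nanmin(row[ok,1]),np.nanmax(row[ok,1]))
P=cloud(d)
for v in range(108,136,4):
  row=P[v];ok=np.where((row[200:360,2]>60))[0]+200; ok=ok[ok<340]
  print(v,ok.min(),ok.max(),(ok.min()+ok.max())/2,np.nanmin(row[ok,0]),np.nanmax(row[ok,0]),'stem',np.nanmin(row[ok][row[ok,2]>72][:,0],initial=999),np.nanmax(row[ok][row[ok,2]>72][:,0],initial=0))
E
```

```text
178 261 295 278.0 y~ 0.3585481042882427 surf y -10.315992027166878 9.83569218565567
184 255 300 277.5 y~ 0.06395029636991409 surf y -13.868058863221531 12.658502149908516
190 252 304 278.0 y~ 0.3454744962065861 surf y -16.00767296424967 15.300568046911335
196 251 304 277.5 y~ 0.0655578437539704 surf y -16.400421701246344 14.71846753061734
202 250 305 277.5 y~ 0.0662869085119847 surf y -16.686168513061112 15.088491022727348
208 249 306 277.5 y~ 0.06742186848965409 surf y -16.947957844738077 15.570770167917564
214 248 307 277.5 y~ 0.06782034798690988 surf y -16.97142955331868 15.711254949811606
220 246 309 277.5 y~ 0.06778607107552045 surf y -17.02665093848234 15.78167203281077
226 244 311 277.5 y~ 0.06789146926470063 surf y -18.473459656915736 16.95941714585627
232 243 312 277.5 y~ 0.06841800713030527 surf y -18.76634018237344 17.314452898893748
238 244 311 277.5 y~ 0.06916321017696583 surf y -18.523647132342425 17.086664217927193
108 256 289 272.5 458.54220303994026 483.6812254041601 stem 999.0 0.0
112 254 291 272.5 456.8121567445016 485.0712703569466 stem 999.0 0.0
116 254 292 273.0 456.95517186752676 485.95018970184515 stem 467.73824725814154 473.69083251930647
120 253 292 272.5 455.86748301792414 485.8520076549666 stem 465.46030885048253 476.6030995588859
124 254 291 272.5 456.5382506185943 485.1479688343535 stem 464.7583966555495 477.2488388052954
128 255 290 272.5 456.988678878414 484.437826013377 stem 464.7501326304246 477.18790648932713
132 258 287 272.5 459.07076351505594 482.04296121727157 stem 466.14898826162164 476.37773901384406
```

servo_tool(
  motion=[
    {"fingers": 0,"dp": [0.02,-0.005,0.02],"twist": 0},
    {"fingers": 0,"dp": [0.04,-0.01,0.04],"twist": 0},
    {"fingers": 0,"dp": [0.06,-0.01,0.06],"twist": 0},
    {"fingers": 0,"dp": [0.068,-0.01,0.077],"twist": 0},
    {"fingers": 0,"dp": [0.068,-0.01,0.077],"twist": 0},
    {"fingers": 0,"dp": [0.068,-0.01,0.077],"twist": 0},
    {"fingers": 0,"dp": [0.068,-0.01,0.077],"twist": 0},
    {"fingers": 0,"dp": [0.068,-0.01,0.077],"twist": 0},
  ],
  squeeze=45,
)

```text
t: 12.9
tcp_pos: [469.9, -269.8, 212.8]
orientation: [0.716, 0.698, 0.0, 0.001]
wrist_force: [0.2, 0.1, -3.0]
gripper_width: 0.291
```

```bash
sed -i 's/TIP=np.array(\[470.9/TIP=np.array([471.0/' h.py; cat >> h.py <<'E'
def go(h,d,y0=-0.05):
    m,a=coupler(d);m=m.copy();m[1]=y0
    mw,up=where(d,m,a)
    plan(env.get_state()['tcp_pos']+(TIP+h*NAX-mw),-1.3)
E
python3 - <<'E'
from h import *
d=snap('wrist','w13')
for h in(15,5,-8,-26): go(h,d)
E
```

```text
tilt 0.386 axis x at z=54: 3.19 n 40 zrange 30.7 70.6
fit [ 3.267 -0.742  0.391  0.004] n 4196 1136 plug s -30.63 collar top s 27.63 (exp 27.37 ) mouth tool [ 28.93  -0.47 116.29]
mouth in nipple frame [-0.21 -1.25 15.1 ] angle 0.011 up [-0.014 -0.38   0.925] nax [-0.009 -0.389  0.921]
t 12.95 tcp [ 469.8 -269.8  212.9] yaw -1.42 F [ 0.68 -0.47 -1.82] w 0.292
dp ['0.0030', '0.0005', '-0.0010'] twist -0.0003
tilt 0.386 axis x at z=54: 3.19 n 40 zrange 30.7 70.6
fit [ 3.267 -0.742  0.391  0.004] n 4196 1136 plug s -30.63 collar top s 27.63 (exp 27.37 ) mouth tool [ 28.93  -0.47 116.29]
mouth in nipple frame [-0.21 -1.25 15.1 ] angle 0.011 up [-0.014 -0.38   0.925] nax [-0.009 -0.389  0.921]
t 12.95 tcp [ 469.8 -269.8  212.9] yaw -1.42 F [ 0.68 -0.47 -1.82] w 0.292
dp ['0.0127', '0.0005', '0.0220'] twist -0.0003
tilt 0.386 axis x at z=54: 3.19 n 40 zrange 30.7 70.6
fit [ 3.267 -0.742  0.391  0.004] n 4196 1136 plug s -30.63 collar top s 27.63 (exp 27.37 ) mouth tool [ 28.93  -0.47 116.29]
mouth in nipple frame [-0.21 -1.25 15.1 ] angle 0.011 up [-0.014 -0.38   0.925] nax [-0.009 -0.389  0.921]
t 12.95 tcp [ 469.8 -269.8  212.9] yaw -1.42 F [ 0.68 -0.47 -1.82] w 0.292
dp ['0.0254', '0.0004', '0.0520'] twist -0.0003
tilt 0.386 axis x at z=54: 3.19 n 40 zrange 30.7 70.6
fit [ 3.267 -0.742  0.391  0.004] n 4196 1136 plug s -30.63 collar top s 27.63 (exp 27.37 ) mouth tool [ 28.93  -0.47 116.29]
mouth in nipple frame [-0.21 -1.25 15.1 ] angle 0.011 up [-0.014 -0.38   0.925] nax [-0.009 -0.389  0.921]
t 12.95 tcp [ 469.8 -269.8  212.9] yaw -1.42 F [ 0.68 -0.47 -1.82] w 0.292
dp ['0.0429', '0.0004', '0.0934'] twist -0.0003
```

View pics/w13.png

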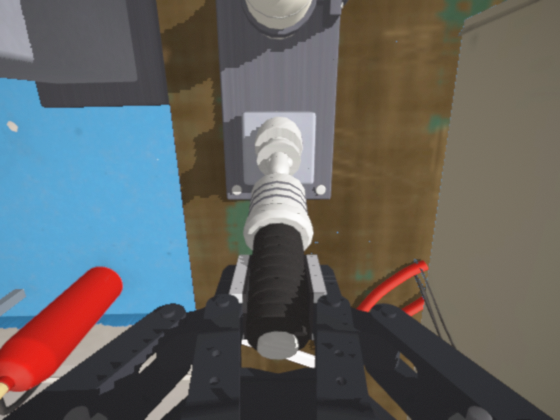

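servo_tool(
  motion=[
    {"fingers": 0,"dp": [0.003,0,-0.001],"twist": 0},
    {"fingers": 0,"dp": [0.008,0,0.011],"twist": 0},
    {"fingers": 0,"dp": [0.0127,0,0.022],"twist": 0},
    {"fingers": 0,"dp": [0.017,0,0.032],"twist": 0},
    {"fingers": 0,"dp": [0.0215,0,0.042],"twist": 0},
    {"fingers": 0,"dp": [0.0254,0,0.052],"twist": 0},
    {"fingers": 0,"dp": [0.0254,0,0.052],"twist": 0},
    {"fingers": 0,"dp": [0.0254,0,0.052],"twist": 0},
  ],
  squeeze=45,
)

```text
t: 13.62
tcp_pos: [469.8, -258.9, 191.4]
orientation: [0.715, 0.699, -0.0, -0.0]
wrist_force: [0.1, 0.6, -2.3]
gripper_width: 0.294
```

```bash
python3 - <<'E'
from h import *
d=snap('wrist','w14')
for h in(-15,-26): go(h,d)
a=d['frame'][100:260,200:360,::-1];cv2.imwrite('pics/w14c.png',cv2.resize(a,None,fx=3.7,fy=3.7,interpolation=2))
E
```

```text
tilt 0.39 axis x at z=54: 3.18 n 36 zrange 30.3 64.1
fit [ 3.27  -0.756  0.391  0.004] n 4206 1153 plug s -30.66 collar top s 27.64 (exp 27.34 ) mouth tool [ 28.93  -0.51 116.25]
mouth in nipple frame [-0.73  0.57 -8.88] angle 0.009 up [-0.012 -0.381  0.924] nax [-0.009 -0.389  0.921]
t 13.67 tcp [ 469.9 -259.   191.6] yaw -1.37 F [-0.36  0.15 -2.15] w 0.29
dp ['0.0047', '0.0018', '0.0146'] twist -0.0002
tilt 0.39 axis x at z=54: 3.18 n 36 zrange 30.3 64.1
fit [ 3.27  -0.756  0.391  0.004] n 4206 1153 plug s -30.66 collar top s 27.64 (exp 27.34 ) mouth tool [ 28.93  -0.51 116.25]
mouth in nipple frame [-0.73  0.57 -8.88] angle 0.009 up [-0.012 -0.381  0.924] nax [-0.009 -0.389  0.921]
t 13.67 tcp [ 469.9 -259.   191.6] yaw -1.37 F [-0.36  0.15 -2.15] w 0.29
dp ['0.0154', '0.0018', '0.0400'] twist -0.0002
```

View pics/w14c.png

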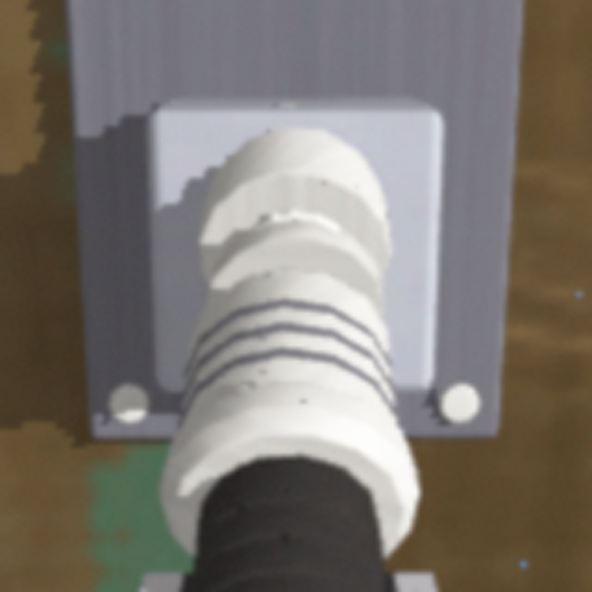

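servo_tool(
  motion=[
    {"fingers": 0,"dp": [-0.001,0.002,0.0],"twist": 0},
    {"fingers": 0,"dp": [0.0015,0.002,0.008],"twist": 0},
    {"fingers": 0,"dp": [0.0045,0.002,0.0146],"twist": 0},
    {"fingers": 0,"dp": [0.007,0.002,0.02],"twist": 0},
    {"fingers": 0,"dp": [0.0095,0.002,0.026],"twist": 0},
    {"fingers": 0,"dp": [0.0095,0.002,0.026],"twist": 0},
    {"fingers": 0,"dp": [0.0095,0.002,0.026],"twist": 0},
    {"fingers": 0,"dp": [0.0095,0.002,0.026],"twist": 0},
  ],
  squeeze=45,
)

```text
t: 14.33
tcp_pos: [470.7, -255.2, 181.1]
orientation: [0.716, 0.699, 0.0, -0.0]
wrist_force: [0.7, -0.8, -2.0]
gripper_width: 0.297
```

```bash
python3 - <<'E'
from h import *
d=snap('wrist','w15')
for h in(-20,-28): go(h,d)
a=d['frame'][100:260,200:360,::-1];cv2.imwrite('pics/w15c.png',cv2.resize(a,None,fx=3.7,fy=3.7,interpolation=2))
E
```

```text
tilt 0.388 axis x at z=54: 3.16 n 43 zrange 30.2 73.4
fit [ 3.26e+00 -7.30e-01  3.91e-01  3.00e-03] n 4192 1148 plug s -30.62 collar top s 27.66 (exp 27.38 ) mouth tool [ 28.95  -0.51 116.29]
mouth in nipple frame [  0.22  -0.04 -19.82] angle 0.009 up [-0.012 -0.381  0.924] nax [-0.009 -0.389  0.921]
t 14.38 tcp [ 470.7 -255.2  181.1] yaw -1.38 F [ 0.95 -0.63 -2.34] w 0.29
dp ['0.0003', '-0.0006', '0.0004'] twist -0.0002
tilt 0.388 axis x at z=54: 3.16 n 43 zrange 30.2 73.4
fit [ 3.26e+00 -7.30e-01  3.91e-01  3.00e-03] n 4192 1148 plug s -30.62 collar top s 27.66 (exp 27.38 ) mouth tool [ 28.95  -0.51 116.29]
mouth in nipple frame [  0.22  -0.04 -19.82] angle 0.009 up [-0.012 -0.381  0.924] nax [-0.009 -0.389  0.921]
t 14.38 tcp [ 470.7 -255.2  181.1] yaw -1.38 F [ 0.95 -0.63 -2.34] w 0.29
dp ['0.0080', '-0.0006', '0.0188'] twist -0.0002
```

View pics/w15c.png

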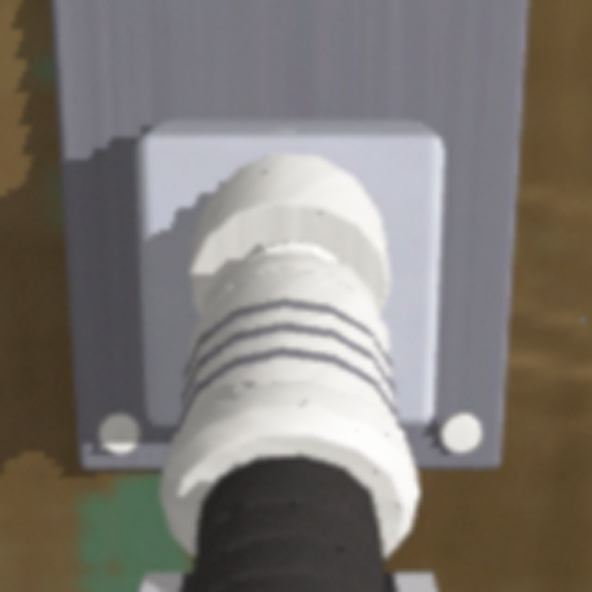

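servo_tool(
  motion=[
    {"fingers": 0,"dp": [0.0015,0,0.004],"twist": 0},
    {"fingers": 0,"dp": [0.003,0,0.007],"twist": 0},
    {"fingers": 0,"dp": [0.0045,0,0.011],"twist": 0},
    {"fingers": 0,"dp": [0.006,0,0.015],"twist": 0},
    {"fingers": 0,"dp": [0.008,0,0.019],"twist": 0},
    {"fingers": 0,"dp": [0.008,0,0.019],"twist": 0},
    {"fingers": 0,"dp": [0.008,0,0.019],"twist": 0},
    {"fingers": 0,"dp": [0.008,0,0.019],"twist": 0},
  ],
  squeeze=60,
)

```text
t: 15.05
tcp_pos: [470.9, -252.5, 174.1]
orientation: [0.716, 0.698, -0.0, 0.0]
wrist_force: [-1.7, -1.3, 4.1]
gripper_width: 0.291
```

```bash
python3 - <<'E'
from h import *
d=snap('wrist','w16')
for h in(-28,): go(h,d)
a=d['frame'][100:260,200:360,::-1];cv2.imwrite('pics/w16c.png',cv2.resize(a,None,fx=3.7,fy=3.7,interpolation=2))
E
```

```text
tilt 0.392 axis x at z=54: 3.15 n 43 zrange 30.1 73.8
fit [ 3.242 -0.761  0.395  0.004] n 4208 1146 plug s -30.67 collar top s 27.68 (exp 27.33 ) mouth tool [ 29.14  -0.52 116.14]
mouth in nipple frame [  0.39  -0.17 -27.28] angle 0.007 up [-0.013 -0.384  0.923] nax [-0.009 -0.389  0.921]
t 15.1 tcp [ 470.9 -252.5  174.1] yaw -1.39 F [-2.23 -1.27  6.09] w 0.291
dp ['0.0011', '-0.0010', '0.0015'] twist -0.0002
```

View pics/w16c.png

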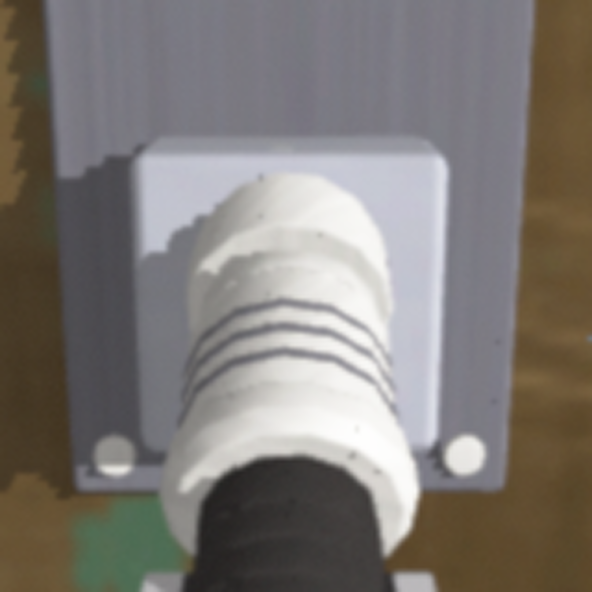

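servo_tool(
  motion=[
    {"fingers": 0,"dp": [0.001,-0.0005,0.003],"twist": 0},
    {"fingers": 0,"dp": [0.0025,-0.001,0.006],"twist": 0},
    {"fingers": 0,"dp": [0.0025,-0.001,0.006],"twist": 0},
    {"fingers": 0,"dp": [0.0025,-0.001,0.006],"twist": 0},
    {"fingers": 0,"dp": [0.0025,-0.001,0.006],"twist": 0},
    {"fingers": 0,"dp": [0.0025,-0.001,0.006],"twist": 0},
    {"fingers": 0,"dp": [0.0025,-0.001,0.006],"twist": 0},
    {"fingers": 0,"dp": [0.0025,-0.001,0.006],"twist": 0},
  ],
  squeeze=60,
)

```text
t: 15.77
tcp_pos: [471.2, -252.5, 173.0]
orientation: [0.716, 0.698, -0.0, 0.002]
wrist_force: [-2.1, -3.1, 11.1]
gripper_width: 0.291
```

```bash
python3 - <<'E'
from h import *
d=snap('wrist','w17')
for h in(-28,): go(h,d)
E
```

```text
tilt 0.396 axis x at z=54: 3.18 n 43 zrange 30.2 73.9
fit [ 3.27e+00 -7.46e-01  3.98e-01  2.00e-03] n 4236 1163 plug s -30.71 collar top s 27.58 (exp 27.29 ) mouth tool [ 29.37  -0.64 116.03]
mouth in nipple frame [  0.92  -0.64 -28.23] angle 0.006 up [-0.013 -0.385  0.923] nax [-0.009 -0.389  0.921]
t 15.82 tcp [ 471.2 -252.5  173. ] yaw -1.42 F [-2.06 -3.91 11.54] w 0.294
dp ['0.0012', '-0.0023', '-0.0012'] twist -0.0003
```

servo_tool(
  motion=[
    {"fingers": 0,"dp": [0.001,-0.001,0.0025],"twist": 0},
    {"fingers": 0,"dp": [0.0015,-0.001,0.0035],"twist": 0},
    {"fingers": 0,"dp": [0.0015,-0.001,0.0035],"twist": 0},
    {"fingers": 0,"dp": [0.0015,-0.001,0.0035],"twist": 0},
    {"fingers": 0,"dp": [0.0015,-0.001,0.0035],"twist": 0},
    {"fingers": 0,"dp": [0.0015,-0.001,0.0035],"twist": 0},
    {"fingers": 0,"dp": [0.0015,-0.001,0.0035],"twist": 0},
    {"fingers": 0,"dp": [0.0015,-0.001,0.0035],"twist": 0},
  ],
  squeeze=60,
)

```text
t: 16.48
tcp_pos: [471.3, -252.7, 172.7]
orientation: [0.716, 0.698, -0.0, 0.003]
wrist_force: [-3.5, -4.2, 17.6]
gripper_width: 0.286
```

```bash
python3 - <<'E'
from h import *
d=snap('wrist','w18')
for h in(-28,): go(h,d)
d=snap('top','top18')
a=d['frame'][190:260,300:420,::-1];cv2.imwrite('pics/t18c.png',cv2.resize(a,None,fx=4,fy=4,interpolation=2))
E
```

```text
tilt 0.397 axis x at z=54: 3.18 n 42 zrange 30.1 71.5
fit [ 3.281e+00 -7.680e-01  4.010e-01  1.000e-03] n 4255 1175 plug s -30.71 collar top s 27.55 (exp 27.29 ) mouth tool [ 29.55  -0.7  115.95]
mouth in nipple frame [  1.18  -0.9  -28.32] angle 0.006 up [-0.014 -0.386  0.922] nax [-0.009 -0.389  0.921]
t 16.53 tcp [ 471.3 -252.7  172.7] yaw -1.44 F [-2.66 -4.46 18.5 ] w 0.286
dp ['0.0017', '-0.0030', '-0.0016'] twist -0.0004
```

View pics/w18.png

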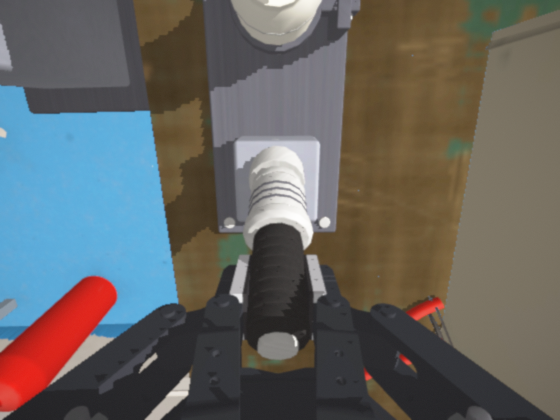

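View pics/top18.png

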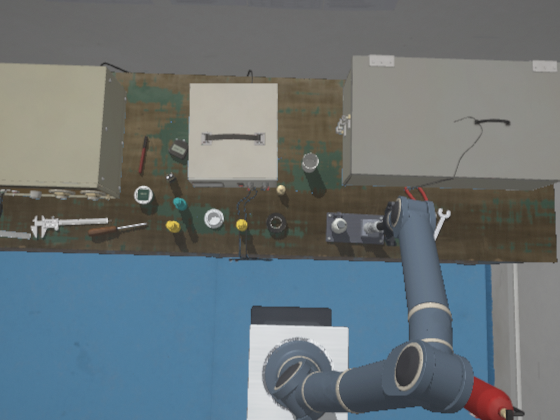

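servo_tool(
  motion=[
    {"fingers": 0,"dp": [0,0,0],"twist": 0},
    {"fingers": 0,"dp": [0,0,0],"twist": 0},
    {"fingers": 0,"dp": [0,0,0],"twist": 0},
    {"fingers": 0,"dp": [0,0,0],"twist": 0},
    {"fingers": 0,"dp": [0,0,0],"twist": 0},
    {"fingers": 0,"dp": [0,0,0],"twist": 0},
    {"fingers": 0,"dp": [0,0,0],"twist": 0},
    {"fingers": 0,"dp": [0,0,0],"twist": 0},
  ],
  squeeze=60,
)

```text
t: 17.25
tcp_pos: [471.3, -252.7, 172.7]
orientation: [0.716, 0.698, -0.0, 0.003]
wrist_force: [-3.4, -4.3, 18.5]
gripper_width: 0.292
```

```bash
python3 - <<'E'
from h import *
d=snap('wrist','w19')
go(-28,d)
t=load('top0')['frame'].astype(int);T=load('top18')['frame'].astype(int)
D=abs(t-T).max(2);print('changed px near tape/weight/tin/driver:',[(n,int((D[v-14:v+14,u-14:u+14]>40).sum())) for n,u,v in(('tape',277,223),('weight',281,189),('tin?',143,195),('driver',115,229),('cap',338,224),('yel',242,225),('cutter/spanner',436,235))])
c=cloud(load('top18'));print('cap z',np.nanmedian(c[222:226,336:340,2]),np.nanmedian(cloud(load('top0'))[222:226,336:340,2]))
E
```

```text
tilt 0.399 axis x at z=54: 3.17 n 38 zrange 30.3 67.6
fit [ 3.281 -0.762  0.402  0.   ] n 4262 1177 plug s -30.71 collar top s 27.58 (exp 27.29 ) mouth tool [ 29.59  -0.74 115.94]
mouth in nipple frame [  1.18  -0.85 -28.34] angle 0.005 up [-0.013 -0.386  0.922] nax [-0.009 -0.389  0.921]
t 17.3 tcp [ 471.3 -252.7  172.7] yaw -1.44 F [-4.06 -4.37 18.34] w 0.29
dp ['0.0016', '-0.0030', '-0.0016'] twist -0.0004
changed px near tape/weight/tin/driver: [('tape', 0), ('weight', 0), ('tin?', 0), ('driver', 0), ('cap', 0), ('yel', 0), ('cutter/spanner', 343)]
cap z 103.00222751972012 105.26815448895229
```

```bash
python3 - <<'E'
from h import *
for t in('top0','top1','top4','top18'):
  c=cloud(load(t));z=c[218:230,332:344,2];print(t,np.nanpercentile(z,[50,80,90,95,99]).round(1))
for t in('w1','w11'):
  c=cloud(load(t));m=(abs(c[...,0]-473.5)<8)&(abs(c[...,1]+117)<8)&(c[...,2]>95);print(t,m.sum(),np.nanmedian(c[m],0) if m.sum() else None)
E
```

```text
top0 [ 89.2 107.1 109.9 112.2 113.5]
top1 [ 88.9 107.3 110.6 111.7 113.1]
top4 [ 87.9 107.1 110.4 112.  114.6]
top18 [ 88.9 106.6 109.2 110.2 114.3]
w1 289 [ 473.80522471 -116.90978857  108.35108758]
w11 573 [ 473.36830646 -117.22868798  108.3444579 ]
```

Cap is back up: its top reads 108.3 mm both before and after the press. The coupler is hard home and steady, so I'm handing in.

```bash
python3 -c "
from cell import env
print(env.job_done())
s=env.get_state();print(s['t'],s['tcp_pos'],s['wrist_force'])"
```

```text
the job is handed in; nothing more can be done
None
the job is handed in; nothing more can be done
```

The job is handed in at about 17.3 s of the 64 s allowed. No verdict was reported. By my last checks the cap was pressed and is back up, and the coupler is snapped on, fully home and still gripped.

**What I did:**
- **Cap:** I pressed it with the shut fingertips until it hit its stop. A further 3 mm of commanded push moved it only 1 mm and raised the force to about 24 N.
- **Coupler:** The tool cannot tilt, so I gripped the black coupler lightly. I then pushed it against the cup rim so it leaned about 0.39 rad in the pads, lifted it out, lined it up with the nipple and pressed it on along the nipple's axis.

**Last checks:**
- **Mouth depth and position:** The mouth is 28.3 mm below the nipple's tip and about 1.2 and 0.9 mm off its axis. It is square within about 0.01 rad.
- **Hard stop:** The last push moved the mouth only 0.1 mm further down, at about 18 N on the wrist, so it is against the boss. Pose and force stayed steady over a 0.7 s hold at 60 N grip.
- **Cap back up:** The wrist camera read its top at 108.3 mm both before and after the press.
- **Other things:** The top picture shows no change around the tape, the weight and the nearest yellow look-alike. The spanner and nippers were partly hidden by the arm, so there is no full picture check of them, but nothing came near them. I did not compare the tin, the screwdriver or the turquoise look-alike reliably; they look unmoved in the last picture.

**Readings that disagreed:**
- The coarse top camera put the cap at 103 against 105 mm; I took this as depth noise.
- Two ways of measuring the coupler's sideways position differed by about 0.6 mm. The allowance is 4 mm.

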